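# Load the glaze test tiles into the kiln carrier in order

## Robot

A 7-joint arm with a two-finger parallel gripper is mounted at the origin on the work surface. World frame = base frame: x ahead of the robot, y to its left, z up, the work surface at z = 0. Lengths are in m, angles in degrees, forces in N, time in s.
With the tool pointing down it reaches from about 0.425 to 0.875 m from the base axis. Payload 4.7 kg.
Tool frame: the origin (TCP) lies midway between the tips of the shut fingers; the grasp point (between the pads) lies 19 mm behind it (env.grip_depth is the distance from the TCP to the grasp point, in m); z points along the fingers, y is the line along which they close (so a half turn about z gives the same grasp; the last joint's range is limited). The gripper opens to 87 mm and grips with 3 to 60 N. Pads are 19 mm wide; open, the fingers measure 117 mm over their backs; the gripper's body (75 mm by 190 mm) begins 51 mm behind the grasp point.
Start: joints at [76.782, 18.392, -4.016, 83.108, 1.295, 78.541, -3.26], TCP at [0.158, -0.631, 0.223] pointing down, gripper open.
Joint ranges: [-163.93, 163.93], [-17.29, 119.83], [-79.2, 71.16], [3.27, 140.29], [-89.18, 269.18], [5.43, 117.66], [-154.24, 154.24]. Speed limits (degrees/s): [147.25, 147.25, 180, 180, 180, 180, 180].

## Interface

Orientations are given as [roll, pitch, yaw] about the fixed x, y, z axes, in that order (R = Rz(yaw) Ry(pitch) Rx(roll)).
In Python, from cell import get_obs, optics, env, nets gives the robot as it stands.
- The arm moves only by the shell command python3 -m creep 'ROWS' [FORCE]. ROWS is JSON, a list of rows, each an object of numbers: "wx", "wy", "wz": the turn, a rotation vector about the tool's x, y, z in degrees; "tx", "ty", "tz": the shift along the tool's x, y, z in mm; "gripper": the opening, from -1 (shut) to 1 (fully open). A call has 1 to 5 rows; each row is the pose to reach, as a shift and turn from the pose commanded when the call began, along the tool's axes at that moment; what a row does not reach only later rows make up. A row lasts 1/12 s, in which the tool goes at most 41.7 mm and 7.16 degrees, less where a joint would pass 70% of its speed; a pose out of reach is approached as far as the arm can. A call with a gripper value outside its range is refused whole. The fingers move at their own pace and stop on an object; FORCE is the grip in N (left out, the last holds). Time passes only in rows, so rows that repeat a pose let the fingers close. It gives the time, the measured TCP pose, the force, the opening and the grip force at its end, in the units of the state.
- get_obs(): the state, without advancing time (a new reading comes with each control period).
- optics.read_camera(name): name is "scene" or "top" or "wrist"; returns (picture, depth): 480x640x3 uint8, red, green, blue; 480x640 float32, m along the optical axis (not along the pixel's ray), 0 where there is no reading.
- optics.camera_info(name): a dict with "fovy" (degrees; the focal length in pixels is half the picture's height over the tangent of half this angle, whatever the lens; pixels are square), "cx", "cy" (the principal point, pixels), "R" (3x3) and "t" (3): a world point X has camera coordinates R X + t; the wrist camera has in their place "tool_from_camera" (4x4, takes a point from camera to tool coordinates, whose origin is the TCP and whose axes are the flange's). Camera axes: x right, y down, z forward; pixel columns grow to the right and rows downward; lengths in m; the calibration is good to about 2 mm. A picture is of the moment at which its call begins: read the wrist's pose just before it. camera_info takes no time and is no camera call.
- env.sign_off(): hands the job in; it is judged then, once.
Trained networks look in the newest picture that a camera, given by its name, has taken for a name from the list of things; names that differ only in an ending like _2 or _b are one class to them, and where a whole thing is asked for, a point or a joint stands for the part that bears it (a point fixed in the world has none). Each returns a list of dicts, best first, with "confidence" (0 to 1); they miss things now and then, are a little off and sometimes report something else, mostly with a low value. They report only what shows in the picture. A call takes as long as a camera call. They do not tell look-alikes from the thing itself.
- nets.look_for(query, camera): "point" ([x, y, z] in m, in world coordinates, good to about 4 mm: the middle of the surface that is visible of it).
- nets.place_of(query, camera): "point" ([x, y, z] in m, in world coordinates, good to about 4 mm: a listed point, or the origin of a listed thing).
The state is a dict: "time_s": time; "qpos": joint angles; "joint_velocities": joint speeds; "effort": joint torques, N m; "tool_pos": TCP position; "tool_rot": TCP orientation; "force": force on the tool from outside, world axes, zero at the start; "wrist_torque": the same for the moment, N m; "grip_width": finger opening in m; "grasp_force": force on a finger pad.
Only numpy, scipy, OpenCV 4.12 (cv2) and the standard library are available. Lean on these libraries where they do the work, as an engineer would, in place of code of your own. Each camera call takes 0.05 s, during which the arm holds its last target. There are 200 camera calls.

## Task

Move the four glaze test tiles from the wooden drying rack into the kiln carrier, keeping their order, because their colours will change in the fire: the tile at the end of the drying rack at the robot's left goes into the compartment next to the carrier's red end block, its neighbour into the next compartment, and so on, away from the red block. Each must stand upright and flat in the middle of its own compartment, not on the ribs. Keep the tiles upright, and set them down gently instead of dropping them.

Things in the scene. Friction and masses are not known exactly. Their poses are not given: they have to be found in the camera images.
- tile_blue_mid (a point): the blue glaze test tile: a loose upright terracotta slab 12 mm thick (its own x), 40 mm wide (its own y) and 80 mm high over all, whose top 42 mm is glazed blue, rising from the middle of a flat foot 40 (x) by 44 (y) mm, 8 mm thick; about 0.1 kg. This point is its centre, 40 mm above its underside; z points up through its top
- tile_green_mid (a point): the green glaze test tile: a loose upright terracotta slab 12 mm thick (its own x), 40 mm wide (its own y) and 80 mm high over all, whose top 42 mm is glazed green, rising from the middle of a flat foot 40 (x) by 44 (y) mm, 8 mm thick; about 0.1 kg. This point is its centre, 40 mm above its underside; z points up through its top
- tile_yellow_mid (a point): the yellow glaze test tile: a loose upright terracotta slab 12 mm thick (its own x), 40 mm wide (its own y) and 80 mm high over all, whose top 42 mm is glazed yellow, rising from the middle of a flat foot 40 (x) by 44 (y) mm, 8 mm thick; about 0.1 kg. This point is its centre, 40 mm above its underside; z points up through its top
- tile_black_mid (a point): the black glaze test tile: a loose upright terracotta slab 12 mm thick (its own x), 40 mm wide (its own y) and 80 mm high over all, whose top 42 mm is glazed black, rising from the middle of a flat foot 40 (x) by 44 (y) mm, 8 mm thick; about 0.1 kg. This point is its centre, 40 mm above its underside; z points up through its top
- bay_blue: fixed bay of the drying rack on which the blue tile starts: pale wood block 92 (x) by 62 (y) by 12 mm, flat blue chip on its +x side. Origin: centre of its underside; its top, 12 mm above, is 22 mm above the table. The four bays form a row along their y axis, 66 mm apart, in changing order, between dark end cheeks 34 mm high; +y is towards the robot's left (within 0.25 rad of world +y)
- bay_green: fixed bay of the drying rack on which the green tile starts: pale wood block 92 (x) by 62 (y) by 12 mm, flat green chip on its +x side. Origin: centre of its underside; its top, 12 mm above, is 22 mm above the table. The four bays form a row along their y axis, 66 mm apart, in changing order, between dark end cheeks 34 mm high; +y is towards the robot's left (within 0.25 rad of world +y)
- bay_yellow: fixed bay of the drying rack on which the yellow tile starts: pale wood block 92 (x) by 62 (y) by 12 mm, flat yellow chip on its +x side. Origin: centre of its underside; its top, 12 mm above, is 22 mm above the table. The four bays form a row along their y axis, 66 mm apart, in changing order, between dark end cheeks 34 mm high; +y is towards the robot's left (within 0.25 rad of world +y)
- bay_black: fixed bay of the drying rack on which the black tile starts: pale wood block 92 (x) by 62 (y) by 12 mm, flat black chip on its +x side. Origin: centre of its underside; its top, 12 mm above, is 22 mm above the table. The four bays form a row along their y axis, 66 mm apart, in changing order, between dark end cheeks 34 mm high; +y is towards the robot's left (within 0.25 rad of world +y)
- carrier: kiln carrier: fixed white tray with steel ribs, 68 (x) by 265 (y) by 16 mm: a row of four compartments, each 58 (x) by 60 (y) mm inside. Origin: centre of its underside, on the table. Compartment centres at x = 0, y = -97.5, -32.5, +32.5, +97.5 mm; floor 8 mm above the table; the ribs, 5 mm thick, rise 8 mm above the floor
- red_stop: red block 68 (x) by 30 (y) by 22 mm, fixed at either end of the carrier and aligned with it (a like grey block is at the other end). Origin: centre of its underside, at y = +150 or -150 mm in the carrier's frame. It marks the carrier's first compartment, whose centre is 52.5 mm from this origin
There are look-alikes about, which are no part of the job. Leave any purple or white look-alike of the part that bears tile_yellow_mid alone.

How it is judged (in metres and radians):
At the end, for the whole second after the job is handed in: All four tiles stand at rest, upright within 0.1 rad, one on each compartment's floor (within 4 mm) and within 12 mm of its middle along each carrier axis; their order from the red block is the order of the bays from the robot's left (x of tile_blue_mid in the frame of carrier between -0.012 and 0.012 m and z of tile_blue_mid in the frame of carrier between 0.044 and 0.052 m and angle between each of tile_blue_mid, tile_green_mid, tile_yellow_mid, tile_black_mid's own z axis and vertical below 0.1 rad and linear speed of each of tile_blue, tile_green, tile_yellow, tile_black below 0.02 m/s and angular speed of each of tile_blue, tile_green, tile_yellow, tile_black below 0.2 rad/s and x of tile_green_mid in the frame of carrier between -0.012 and 0.012 m and z of tile_green_mid in the frame of carrier between 0.044 and 0.052 m and x of tile_yellow_mid in the frame of carrier between -0.012 and 0.012 m and z of tile_yellow_mid in the frame of carrier between 0.044 and 0.052 m and x of tile_black_mid in the frame of carrier between -0.012 and 0.012 m and z of tile_black_mid in the frame of carrier between 0.044 and 0.052 m and ((y of bay_blue in the frame of bay_green above 0.02 m and y of bay_green in the frame of bay_yellow above 0.02 m and y of bay_yellow in the frame of bay_black above 0.02 m and horizontal distance between tile_blue_mid and red_stop between 0.0405 and 0.0645 m and horizontal distance between tile_green_mid and red_stop between 0.1055 and 0.1295 m and horizontal distance between tile_yellow_mid and red_stop between 0.1705 and 0.1945 m and horizontal distance between tile_black_mid and red_stop between 0.2355 and 0.2595 m) or (y of bay_blue in the frame of bay_green above 0.02 m and y of bay_green in the frame of bay_black above 0.02 m and y of bay_black in the frame of bay_yellow above 0.02 m and horizontal distance between tile_blue_mid and red_stop between 0.0405 and 0.0645 m and horizontal distance between tile_green_mid and red_stop between 0.1055 and 0.1295 m and horizontal distance between tile_black_mid and red_stop between 0.1705 and 0.1945 m and horizontal distance between tile_yellow_mid and red_stop between 0.2355 and 0.2595 m) or (y of bay_blue in the frame of bay_yellow above 0.02 m and y of bay_yellow in the frame of bay_green above 0.02 m and y of bay_green in the frame of bay_black above 0.02 m and horizontal distance between tile_blue_mid and red_stop between 0.0405 and 0.0645 m and horizontal distance between tile_yellow_mid and red_stop between 0.1055 and 0.1295 m and horizontal distance between tile_green_mid and red_stop between 0.1705 and 0.1945 m and horizontal distance between tile_black_mid and red_stop between 0.2355 and 0.2595 m) or (y of bay_blue in the frame of bay_yellow above 0.02 m and y of bay_yellow in the frame of bay_black above 0.02 m and y of bay_black in the frame of bay_green above 0.02 m and horizontal distance between tile_blue_mid and red_stop between 0.0405 and 0.0645 m and horizontal distance between tile_yellow_mid and red_stop between 0.1055 and 0.1295 m and horizontal distance between tile_black_mid and red_stop between 0.1705 and 0.1945 m and horizontal distance between tile_green_mid and red_stop between 0.2355 and 0.2595 m) or (y of bay_blue in the frame of bay_black above 0.02 m and y of bay_black in the frame of bay_green above 0.02 m and y of bay_green in the frame of bay_yellow above 0.02 m and horizontal distance between tile_blue_mid and red_stop between 0.0405 and 0.0645 m and horizontal distance between tile_black_mid and red_stop between 0.1055 and 0.1295 m and horizontal distance between tile_green_mid and red_stop between 0.1705 and 0.1945 m and horizontal distance between tile_yellow_mid and red_stop between 0.2355 and 0.2595 m) or (y of bay_blue in the frame of bay_black above 0.02 m and y of bay_black in the frame of bay_yellow above 0.02 m and y of bay_yellow in the frame of bay_green above 0.02 m and horizontal distance between tile_blue_mid and red_stop between 0.0405 and 0.0645 m and horizontal distance between tile_black_mid and red_stop between 0.1055 and 0.1295 m and horizontal distance between tile_yellow_mid and red_stop between 0.1705 and 0.1945 m and horizontal distance between tile_green_mid and red_stop between 0.2355 and 0.2595 m) or (y of bay_green in the frame of bay_blue above 0.02 m and y of bay_blue in the frame of bay_yellow above 0.02 m and y of bay_yellow in the frame of bay_black above 0.02 m and horizontal distance between tile_green_mid and red_stop between 0.0405 and 0.0645 m and horizontal distance between tile_blue_mid and red_stop between 0.1055 and 0.1295 m and horizontal distance between tile_yellow_mid and red_stop between 0.1705 and 0.1945 m and horizontal distance between tile_black_mid and red_stop between 0.2355 and 0.2595 m) or (y of bay_green in the frame of bay_blue above 0.02 m and y of bay_blue in the frame of bay_black above 0.02 m and y of bay_black in the frame of bay_yellow above 0.02 m and horizontal distance between tile_green_mid and red_stop between 0.0405 and 0.0645 m and horizontal distance between tile_blue_mid and red_stop between 0.1055 and 0.1295 m and horizontal distance between tile_black_mid and red_stop between 0.1705 and 0.1945 m and horizontal distance between tile_yellow_mid and red_stop between 0.2355 and 0.2595 m) or (y of bay_green in the frame of bay_yellow above 0.02 m and y of bay_yellow in the frame of bay_blue above 0.02 m and y of bay_blue in the frame of bay_black above 0.02 m and horizontal distance between tile_green_mid and red_stop between 0.0405 and 0.0645 m and horizontal distance between tile_yellow_mid and red_stop between 0.1055 and 0.1295 m and horizontal distance between tile_blue_mid and red_stop between 0.1705 and 0.1945 m and horizontal distance between tile_black_mid and red_stop between 0.2355 and 0.2595 m) or (y of bay_green in the frame of bay_yellow above 0.02 m and y of bay_yellow in the frame of bay_black above 0.02 m and y of bay_black in the frame of bay_blue above 0.02 m and horizontal distance between tile_green_mid and red_stop between 0.0405 and 0.0645 m and horizontal distance between tile_yellow_mid and red_stop between 0.1055 and 0.1295 m and horizontal distance between tile_black_mid and red_stop between 0.1705 and 0.1945 m and horizontal distance between tile_blue_mid and red_stop between 0.2355 and 0.2595 m) or (y of bay_green in the frame of bay_black above 0.02 m and y of bay_black in the frame of bay_blue above 0.02 m and y of bay_blue in the frame of bay_yellow above 0.02 m and horizontal distance between tile_green_mid and red_stop between 0.0405 and 0.0645 m and horizontal distance between tile_black_mid and red_stop between 0.1055 and 0.1295 m and horizontal distance between tile_blue_mid and red_stop between 0.1705 and 0.1945 m and horizontal distance between tile_yellow_mid and red_stop between 0.2355 and 0.2595 m) or (y of bay_green in the frame of bay_black above 0.02 m and y of bay_black in the frame of bay_yellow above 0.02 m and y of bay_yellow in the frame of bay_blue above 0.02 m and horizontal distance between tile_green_mid and red_stop between 0.0405 and 0.0645 m and horizontal distance between tile_black_mid and red_stop between 0.1055 and 0.1295 m and horizontal distance between tile_yellow_mid and red_stop between 0.1705 and 0.1945 m and horizontal distance between tile_blue_mid and red_stop between 0.2355 and 0.2595 m) or (y of bay_yellow in the frame of bay_blue above 0.02 m and y of bay_blue in the frame of bay_green above 0.02 m and y of bay_green in the frame of bay_black above 0.02 m and horizontal distance between tile_yellow_mid and red_stop between 0.0405 and 0.0645 m and horizontal distance between tile_blue_mid and red_stop between 0.1055 and 0.1295 m and horizontal distance between tile_green_mid and red_stop between 0.1705 and 0.1945 m and horizontal distance between tile_black_mid and red_stop between 0.2355 and 0.2595 m) or (y of bay_yellow in the frame of bay_blue above 0.02 m and y of bay_blue in the frame of bay_black above 0.02 m and y of bay_black in the frame of bay_green above 0.02 m and horizontal distance between tile_yellow_mid and red_stop between 0.0405 and 0.0645 m and horizontal distance between tile_blue_mid and red_stop between 0.1055 and 0.1295 m and horizontal distance between tile_black_mid and red_stop between 0.1705 and 0.1945 m and horizontal distance between tile_green_mid and red_stop between 0.2355 and 0.2595 m) or (y of bay_yellow in the frame of bay_green above 0.02 m and y of bay_green in the frame of bay_blue above 0.02 m and y of bay_blue in the frame of bay_black above 0.02 m and horizontal distance between tile_yellow_mid and red_stop between 0.0405 and 0.0645 m and horizontal distance between tile_green_mid and red_stop between 0.1055 and 0.1295 m and horizontal distance between tile_blue_mid and red_stop between 0.1705 and 0.1945 m and horizontal distance between tile_black_mid and red_stop between 0.2355 and 0.2595 m) or (y of bay_yellow in the frame of bay_green above 0.02 m and y of bay_green in the frame of bay_black above 0.02 m and y of bay_black in the frame of bay_blue above 0.02 m and horizontal distance between tile_yellow_mid and red_stop between 0.0405 and 0.0645 m and horizontal distance between tile_green_mid and red_stop between 0.1055 and 0.1295 m and horizontal distance between tile_black_mid and red_stop between 0.1705 and 0.1945 m and horizontal distance between tile_blue_mid and red_stop between 0.2355 and 0.2595 m) or (y of bay_yellow in the frame of bay_black above 0.02 m and y of bay_black in the frame of bay_blue above 0.02 m and y of bay_blue in the frame of bay_green above 0.02 m and horizontal distance between tile_yellow_mid and red_stop between 0.0405 and 0.0645 m and horizontal distance between tile_black_mid and red_stop between 0.1055 and 0.1295 m and horizontal distance between tile_blue_mid and red_stop between 0.1705 and 0.1945 m and horizontal distance between tile_green_mid and red_stop between 0.2355 and 0.2595 m) or (y of bay_yellow in the frame of bay_black above 0.02 m and y of bay_black in the frame of bay_green above 0.02 m and y of bay_green in the frame of bay_blue above 0.02 m and horizontal distance between tile_yellow_mid and red_stop between 0.0405 and 0.0645 m and horizontal distance between tile_black_mid and red_stop between 0.1055 and 0.1295 m and horizontal distance between tile_green_mid and red_stop between 0.1705 and 0.1945 m and horizontal distance between tile_blue_mid and red_stop between 0.2355 and 0.2595 m) or (y of bay_black in the frame of bay_blue above 0.02 m and y of bay_blue in the frame of bay_green above 0.02 m and y of bay_green in the frame of bay_yellow above 0.02 m and horizontal distance between tile_black_mid and red_stop between 0.0405 and 0.0645 m and horizontal distance between tile_blue_mid and red_stop between 0.1055 and 0.1295 m and horizontal distance between tile_green_mid and red_stop between 0.1705 and 0.1945 m and horizontal distance between tile_yellow_mid and red_stop between 0.2355 and 0.2595 m) or (y of bay_black in the frame of bay_blue above 0.02 m and y of bay_blue in the frame of bay_yellow above 0.02 m and y of bay_yellow in the frame of bay_green above 0.02 m and horizontal distance between tile_black_mid and red_stop between 0.0405 and 0.0645 m and horizontal distance between tile_blue_mid and red_stop between 0.1055 and 0.1295 m and horizontal distance between tile_yellow_mid and red_stop between 0.1705 and 0.1945 m and horizontal distance between tile_green_mid and red_stop between 0.2355 and 0.2595 m) or (y of bay_black in the frame of bay_green above 0.02 m and y of bay_green in the frame of bay_blue above 0.02 m and y of bay_blue in the frame of bay_yellow above 0.02 m and horizontal distance between tile_black_mid and red_stop between 0.0405 and 0.0645 m and horizontal distance between tile_green_mid and red_stop between 0.1055 and 0.1295 m and horizontal distance between tile_blue_mid and red_stop between 0.1705 and 0.1945 m and horizontal distance between tile_yellow_mid and red_stop between 0.2355 and 0.2595 m) or (y of bay_black in the frame of bay_green above 0.02 m and y of bay_green in the frame of bay_yellow above 0.02 m and y of bay_yellow in the frame of bay_blue above 0.02 m and horizontal distance between tile_black_mid and red_stop between 0.0405 and 0.0645 m and horizontal distance between tile_green_mid and red_stop between 0.1055 and 0.1295 m and horizontal distance between tile_yellow_mid and red_stop between 0.1705 and 0.1945 m and horizontal distance between tile_blue_mid and red_stop between 0.2355 and 0.2595 m) or (y of bay_black in the frame of bay_yellow above 0.02 m and y of bay_yellow in the frame of bay_blue above 0.02 m and y of bay_blue in the frame of bay_green above 0.02 m and horizontal distance between tile_black_mid and red_stop between 0.0405 and 0.0645 m and horizontal distance between tile_yellow_mid and red_stop between 0.1055 and 0.1295 m and horizontal distance between tile_blue_mid and red_stop between 0.1705 and 0.1945 m and horizontal distance between tile_green_mid and red_stop between 0.2355 and 0.2595 m) or (y of bay_black in the frame of bay_yellow above 0.02 m and y of bay_yellow in the frame of bay_green above 0.02 m and y of bay_green in the frame of bay_blue above 0.02 m and horizontal distance between tile_black_mid and red_stop between 0.0405 and 0.0645 m and horizontal distance between tile_yellow_mid and red_stop between 0.1055 and 0.1295 m and horizontal distance between tile_green_mid and red_stop between 0.1705 and 0.1945 m and horizontal distance between tile_blue_mid and red_stop between 0.2355 and 0.2595 m))); the robot touches nothing.
It fails at once if a tile is tipped over (more than about 30 degrees) (angle between any of tile_blue_mid, tile_green_mid, tile_yellow_mid, tile_black_mid's own z axis and vertical above 0.52 rad).
It fails at once if a tile is dropped (moves loose of the fingers faster than 0.6 m/s, as after a fall of about 2 cm) ((linear speed of tile_blue above 0.6 m/s and contact force between the fingers and tile_blue below 0.1 N) or (linear speed of tile_green above 0.6 m/s and contact force between the fingers and tile_green below 0.1 N) or (linear speed of tile_yellow above 0.6 m/s and contact force between the fingers and tile_yellow below 0.1 N) or (linear speed of tile_black above 0.6 m/s and contact force between the fingers and tile_black below 0.1 N)).
It also fails if it takes over 122 s, if anything falls off the work surface, if the arm or the gripper's body presses on something with over 40 N, if the wrist force passes 120 N, or if a joint passes its speed limit or range.

## Working session

There is one attempt and no reset: what is moved stays moved. The work goes in short steps, Python scripts to look and compute and a shell command to move; the robot and the scene stay as the last step left them, time stands still between calls to the robot, and variables do not carry over. Pictures are saved under pics/ and viewed, at most 14 in all, crops included, and the job is handed in when it is done.

```bash
ls; mkdir -p pics
python3 - <<'E'
from cell import get_obs, optics, env, nets
import cv2, numpy as np
o=get_obs(); print(o['time_s'],o['tool_pos'],o['tool_rot'],o['grip_width'],env.grip_depth)
a=[]
for c in ("scene","top"):
    p,d=optics.read_camera(c); a.append(p); cv2.imwrite(f'pics/{c}0.png',p[:,:,::-1]); i=optics.camera_info(c); print(c,i)
    np.save(f'pics/{c}0d.npy',d)
print({k:np.array(v).round(3).tolist() for k,v in optics.camera_info("wrist").items()})
for q in ("bay_blue","bay_green","bay_yellow","bay_black","tile_blue_mid","tile_green_mid","tile_yellow_mid","tile_black_mid","carrier","red_stop"):
    print(q,[(np.round(r['point'],3).tolist(),round(r['confidence'],2)) for r in nets.place_of(q,"top")])
E
```

```text
pics
0.0 [ 0.15734529 -0.63010726  0.2214626 ] [-1.79890579e+02  5.20353405e-03  1.40288082e+01] 0.08663811330728782 0.0187
scene {'fovy': 43.3275214427174, 'cx': 325.9322966360635, 'cy': 246.1470031521696, 'R': array([[ 0.62495654,  0.78044655,  0.01823475],
       [ 0.57427559, -0.4437881 , -0.68793871],
       [-0.52880703,  0.44040357, -0.72553968]]), 't': array([-0.29272434, -0.22564078,  1.57715317])}
top {'fovy': 51.326812060209846, 'cx': 315.1482145979831, 'cy': 240.01883447833217, 'R': array([[-0.00425558, -0.99996437, -0.00729078],
       [-0.98756217,  0.0053485 , -0.15713804],
       [ 0.15717144,  0.00653138, -0.98754974]]), 't': array([-0.00557182,  0.48628045,  0.88809766])}
{'fovy': 71.289, 'cx': 323.017, 'cy': 240.212, 'tool_from_camera': [[0.002, -0.969, -0.245, 0.068], [1.0, 0.002, -0.001, -0.001], [0.001, -0.245, 0.969, -0.163], [0.0, 0.0, 0.0, 1.0]]}
bay_blue [([0.449, 0.291, 0.012], 0.89)]
bay_green [([0.465, 0.227, 0.008], 0.94)]
bay_yellow [([0.473, 0.161, 0.008], 0.64), ([0.449, 0.22, 0.06], 0.49)]
bay_black [([0.484, 0.095, 0.01], 0.7)]
tile_blue_mid [([0.438, 0.286, 0.064], 0.62), ([0.46, 0.164, 0.061], 0.46)]
tile_green_mid [([0.451, 0.224, 0.059], 0.96)]
tile_yellow_mid [([0.611, 0.207, 0.04], 0.79), ([0.46, 0.163, 0.062], 0.7), ([0.329, 0.166, 0.038], 0.68)]
tile_black_mid [([0.472, 0.094, 0.066], 0.7)]
carrier [([0.514, -0.183, -0.002], 0.92), ([0.45, 0.222, 0.062], 0.43)]
red_stop [([0.499, -0.333, -0.001], 0.98)]
```

View pics/top0.png

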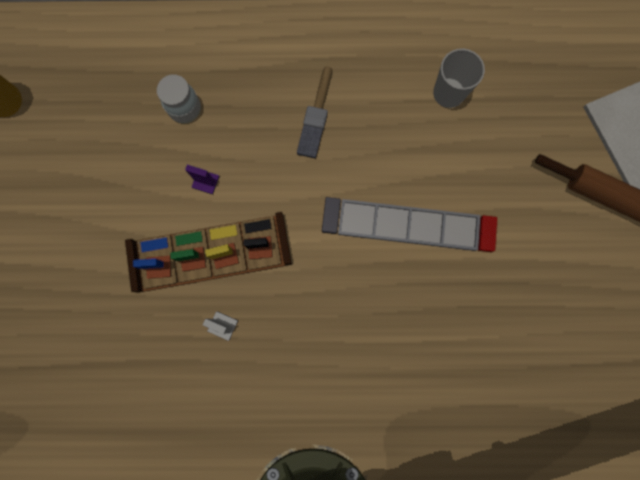

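View pics/scene0.png

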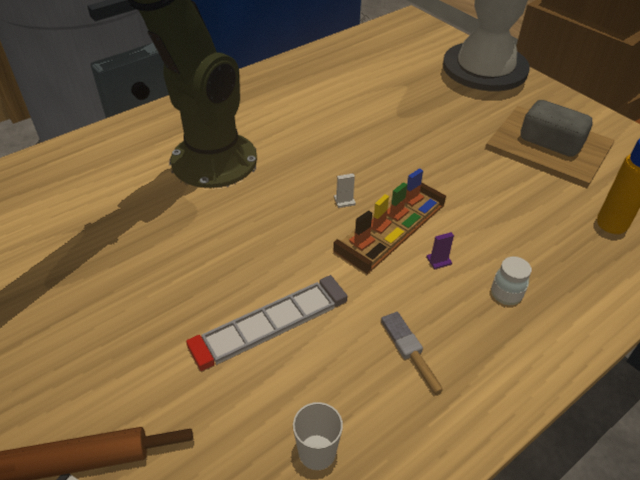

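The top picture shows the rack bays from the left as blue, green, yellow, black (tiles at about (148,264), (185,256), (217,252), (256,243)). The carrier spans (345,218) to (475,230), with its red block at (488,233), the robot's right. The scene picture agrees, and shows the purple and white look-alikes standing clear of the rack.

Next I'll write the helpers and measure with the top camera.

```bash
cat > h.py <<'E'
from cell import get_obs, optics, env, nets
import cv2, numpy as np
from scipy.spatial.transform import Rotation as Rt
def cloud(name):
    o=get_obs(); p,d=optics.read_camera(name); i=optics.camera_info(name)
    f=240/np.tan(np.radians(i['fovy']/2)); v,u=np.mgrid[:480,:640]
    P=np.stack([(u-i['cx'])/f*d,(v-i['cy'])/f*d,d],-1)
    if name=='wrist':
        T=np.array(i['tool_from_camera']); P=P@T[:3,:3].T+T[:3,3]
        R=Rt.from_euler('xyz',o['tool_rot'],degrees=True).as_matrix(); P=P@R.T+o['tool_pos']
    else: P=(P-i['t'])@i['R']
    P[d==0]=np.nan
    return p,P
def rect(pts):   # centre, long-axis yaw deg (-90,90] from +y, sizes mm
    (cx,cy),(w,h),a=cv2.minAreaRect((pts*1000).astype(np.float32))
    if w>h: a-=90; w,h=h,w
    a=(a+90)%180-90
    return round(cx),round(cy),round(a,1),round(w),round(h)
def tiles(p,P,zlo,zhi):
    hsv=cv2.cvtColor(p,cv2.COLOR_RGB2HSV); H,S,V=[hsv[...,k].astype(int) for k in range(3)]
    M={'blue':(abs(H-115)<12)&(S>120),'green':(abs(H-65)<18)&(S>100),'yellow':(abs(H-27)<7)&(S>130)&(V>100),'black':(V<50)}
    ok=(P[...,2]>zlo)&(P[...,2]<zhi)&(P[...,1]>-.4)&(P[...,1]<.4)&(P[...,0]>.38)&(P[...,0]<.6)
    for c,m in M.items():
        m=(m&ok).astype(np.uint8); n,l,s,_=cv2.connectedComponentsWithStats(m)
        if n<2: print(c,'none');continue
        k=1+s[1:,4].argmax(); q=P[l==k]; print(c,s[k,4],rect(q[:,:2]),'med',np.round(np.median(q,0)*1000))
def plan(x,y,z,yaw,n=None):
    "split the move to the target (m, deg) into calls; print mm and deg totals along tool axes"
    o=get_obs(); p=np.array(o['tool_pos']); R=Rt.from_euler('xyz',o['tool_rot'],degrees=True)
    G=Rt.from_euler('xyz',[180,0,yaw],degrees=True); t=np.array([x,y,z]); w=(R.inv()*G).as_rotvec()
    n=n or int(np.ceil(max(np.linalg.norm(t-p)/.19,np.degrees(np.linalg.norm(w))/33)))
    for k in range(n):
        Rk=R*Rt.from_rotvec(w*k/n)
        print('call',k+1,'t',np.round(Rk.inv().apply(t-p)/n*1000,1),'w',np.round(np.degrees(w)/n,1))
E
python3 - <<'E'
from h import *
p,P=cloud('top'); tiles(p,P,.09,.115)
hsv=cv2.cvtColor(p,cv2.COLOR_RGB2HSV).astype(int)
red=(hsv[...,1]>180)&((hsv[...,0]<8)|(hsv[...,0]>172))&(P[...,2]>.015)&(P[...,0]>.4)&(P[...,0]<.6)&(P[...,1]<-.25)
print('red',rect(P[red][:,:2]),np.median(P[red],0))
w=(hsv[...,1]<60)&(hsv[...,2]>110)&(P[...,0]>.42)&(P[...,0]<.6)&(P[...,1]<0)&(P[...,1]>-.36)&(P[...,2]<.03)
n,l,s,_=cv2.connectedComponentsWithStats(w.astype(np.uint8))
for k in range(1,n):
    if s[k,4]>200: print('white',s[k,4],rect(P[l==k][:,:2]),np.median(P[l==k],0).round(4))
plan(.50,-.2,.25,84)
E
```

```text
blue 190 (438, 285, 3.0, 12, 40) med [438. 283. 102.]
green 185 (453, 220, 7.8, 12, 40) med [453. 220. 102.]
yellow 147 (459, 161, 13.2, 12, 40) med [459. 161. 103.]
black 180 (474, 95, 5.3, 13, 40) med [473.  94. 102.]
red (500, -335, 83.4, 29, 67) [ 0.5001476  -0.33353938  0.02221051]
white 884 (531, -89, -7.0, 58, 61) [ 0.5316 -0.0899  0.0085]
white 843 (524, -154, -6.8, 56, 59) [ 0.5233 -0.1542  0.0084]
white 819 (516, -218, -7.3, 56, 58) [ 0.5154 -0.219   0.0084]
white 807 (508, -283, -5.7, 55, 58) [ 0.5073 -0.2836  0.0086]
call 1 t [ 145.5 -111.6   -9.1] w [  0.    0.  -23.3]
call 2 t [177.8 -44.9  -9.1] w [  0.    0.  -23.3]
call 3 t [181.1  29.2  -9.1] w [  0.    0.  -23.3]
```

```bash
python3 -m creep '[{"tx":29,"ty":-22,"tz":-2,"wz":-4.7},{"tx":58,"ty":-45,"tz":-4,"wz":-9.3},{"tx":87,"ty":-67,"tz":-5,"wz":-14},{"tx":116,"ty":-89,"tz":-7,"wz":-18.6},{"tx":145,"ty":-112,"tz":-9,"wz":-23.3}]' 25
python3 -m creep '[{"tx":36,"ty":-9,"tz":-2,"wz":-4.7},{"tx":71,"ty":-18,"tz":-4,"wz":-9.3},{"tx":107,"ty":-27,"tz":-5,"wz":-14},{"tx":142,"ty":-36,"tz":-7,"wz":-18.6},{"tx":178,"ty":-45,"tz":-9,"wz":-23.3}]'
python3 -m creep '[{"tx":36,"ty":6,"tz":-2,"wz":-4.7},{"tx":72,"ty":12,"tz":-4,"wz":-9.3},{"tx":109,"ty":18,"tz":-5,"wz":-14},{"tx":145,"ty":24,"tz":-7,"wz":-18.6},{"tx":181,"ty":29,"tz":-9,"wz":-23.3}]'
python3 - <<'E'
from h import *
print(get_obs()['time_s'],get_obs()['tool_pos'],get_obs()['tool_rot'])
plan(.438,.284,.20,93)
E
```

```text
0.65 [ 0.15754661 -0.63065273  0.22263529] [1.79991456e+02 1.60720544e-03 1.40285122e+01]
call 1 t [  82.3 -136.6    3.7] w [  0.    0.  -13.2]
call 2 t [ 111.2 -114.2    3.8] w [  0.    0.  -13.2]
call 3 t [134.3 -85.9   3.8] w [  0.    0.  -13.2]
call 4 t [150.4 -53.1   3.8] w [  0.    0.  -13.2]
call 5 t [158.5 -17.4   3.8] w [  0.    0.  -13.2]
call 6 t [158.3  19.1   3.8] w [  0.    0.  -13.2]validation failed for argument at $[0]...
validation failed for argument at $[0]...
validation failed for argument at $[0]...
```

```bash
python3 -m creep '[{"wx":0,"wy":0,"wz":-4.7,"tx":29,"ty":-22,"tz":-2,"gripper":1}]' 25; python3 -m creep --help | head -20; python3 -c "
from h import *
plan(.5,-.2,.25,84,3)"
```

```text
time_s: 0.73
tool_pos: [0.1731, -0.6064, 0.2233]
tool_rot: [180.0, 0.3, 18.2]
force: [-1.4, 0.1, 0.3]
grip_width: 0.087
grasp_force: 0.0
call 1 t [145.7 -94.7  -9.7] w [ -0.    0.1 -21.9]
call 2 t [170.6 -33.4  -9.5] w [ -0.    0.1 -21.9]
call 3 t [170.7  32.8  -9.2] w [ -0.    0.1 -21.9]invalid input: not JSON, or not a number
```

```bash
python3 -m creep '[{"wx":0,"wy":0,"wz":-4.4,"tx":29,"ty":-19,"tz":-2,"gripper":1},{"wx":0,"wy":0,"wz":-8.8,"tx":58,"ty":-38,"tz":-4,"gripper":1},{"wx":0,"wy":0,"wz":-13,"tx":87,"ty":-57,"tz":-6,"gripper":1},{"wx":0,"wy":0,"wz":-17.5,"tx":116,"ty":-76,"tz":-8,"gripper":1},{"wx":0,"wy":0,"wz":-22,"tx":145,"ty":-95,"tz":-10,"gripper":1}]' 25
python3 -m creep '[{"wx":0,"wy":0,"wz":-4.4,"tx":34,"ty":-7,"tz":-2,"gripper":1},{"wx":0,"wy":0,"wz":-8.8,"tx":68,"ty":-13,"tz":-4,"gripper":1},{"wx":0,"wy":0,"wz":-13,"tx":102,"ty":-20,"tz":-6,"gripper":1},{"wx":0,"wy":0,"wz":-17.5,"tx":136,"ty":-27,"tz":-8,"gripper":1},{"wx":0,"wy":0,"wz":-22,"tx":170,"ty":-33,"tz":-10,"gripper":1}]'
python3 -m creep '[{"wx":0,"wy":0,"wz":-4.4,"tx":34,"ty":6,"tz":-2,"gripper":1},{"wx":0,"wy":0,"wz":-8.8,"tx":68,"ty":13,"tz":-4,"gripper":1},{"wx":0,"wy":0,"wz":-13,"tx":102,"ty":20,"tz":-6,"gripper":1},{"wx":0,"wy":0,"wz":-17.5,"tx":136,"ty":26,"tz":-8,"gripper":1},{"wx":0,"wy":0,"wz":-22,"tx":170,"ty":33,"tz":-10,"gripper":1}]'
python3 -m creep '[{"wx":0,"wy":0,"wz":0,"tx":0,"ty":0,"tz":0,"gripper":1}]'
python3 - <<'E'
from h import *
plan(.438,.284,.20,93)
E
```

```text
time_s: 1.15
tool_pos: [0.288, -0.4643, 0.2349]
tool_rot: [180.0, 0.0, 40.9]
force: [0.8, 0.1, -0.0]
grip_width: 0.0868
grasp_force: 0.0
time_s: 1.57
tool_pos: [0.3952, -0.3283, 0.245]
tool_rot: [180.0, 0.0, 62.9]
force: [0.4, -0.0, 0.2]
grip_width: 0.0871
grasp_force: 0.0
time_s: 1.98
tool_pos: [0.5024, -0.1924, 0.255]
tool_rot: [180.0, 0.0, 84.9]
force: [0.8, 0.0, 0.6]
grip_width: 0.0874
grasp_force: 0.0
time_s: 2.07
tool_pos: [0.5061, -0.1856, 0.2555]
tool_rot: [179.8, -0.2, 85.5]
force: [0.4, 1.0, -0.2]
grip_width: 0.0872
grasp_force: 0.0
call 1 t [154.2 -34.9  18.9] w [ 0.1 -0.1 -2.5]
call 2 t [155.6 -28.1  18.8] w [ 0.1 -0.1 -2.5]
call 3 t [156.7 -21.3  18.7] w [ 0.1 -0.1 -2.5]
```

```bash
python3 -m creep '[{"wx":0,"wy":0,"wz":-0.5,"tx":31,"ty":-7,"tz":4,"gripper":1},{"wx":0,"wy":0,"wz":-1,"tx":62,"ty":-14,"tz":8,"gripper":1},{"wx":0,"wy":0,"wz":-1.5,"tx":93,"ty":-21,"tz":12,"gripper":1},{"wx":0,"wy":0,"wz":-2,"tx":124,"ty":-28,"tz":15,"gripper":1},{"wx":0,"wy":0,"wz":-2.5,"tx":154,"ty":-35,"tz":19,"gripper":1}]' >/dev/null
python3 -m creep '[{"wx":0,"wy":0,"wz":-0.5,"tx":31,"ty":-6,"tz":4,"gripper":1},{"wx":0,"wy":0,"wz":-1,"tx":62,"ty":-11,"tz":8,"gripper":1},{"wx":0,"wy":0,"wz":-1.5,"tx":93,"ty":-17,"tz":12,"gripper":1},{"wx":0,"wy":0,"wz":-2,"tx":124,"ty":-22,"tz":15,"gripper":1},{"wx":0,"wy":0,"wz":-2.5,"tx":156,"ty":-28,"tz":19,"gripper":1}]' >/dev/null
python3 -m creep '[{"wx":0,"wy":0,"wz":-0.5,"tx":31,"ty":-4,"tz":4,"gripper":1},{"wx":0,"wy":0,"wz":-1,"tx":62,"ty":-8,"tz":8,"gripper":1},{"wx":0,"wy":0,"wz":-1.5,"tx":93,"ty":-13,"tz":12,"gripper":1},{"wx":0,"wy":0,"wz":-2,"tx":125,"ty":-17,"tz":15,"gripper":1},{"wx":0,"wy":0,"wz":-2.5,"tx":157,"ty":-21,"tz":19,"gripper":1}]' >/dev/null
python3 -m creep '[{"wx":0,"wy":0,"wz":0,"tx":0,"ty":0,"tz":0,"gripper":1},{"wx":0,"wy":0,"wz":0,"tx":0,"ty":0,"tz":0,"gripper":1}]'
python3 - <<'E'
from h import *
p,P=cloud('wrist'); tiles(p,P,.09,.115); cv2.imwrite('pics/w1.png',p[:,:,::-1])
plan(.438,.284,.064,93,1)
E
```

```text
time_s: 3.48
tool_pos: [0.4391, 0.279, 0.1974]
tool_rot: [-179.9, -0.1, 92.5]
force: [0.7, -1.1, -0.2]
grip_width: 0.0872
grasp_force: 0.0
blue 692 (440, 287, 3.0, 11, 39) med [440. 289. 102.]
green 146 (452, 241, -83.5, 6, 10) med [452. 242. 102.]
yellow 133 (457, 182, 80.5, 6, 13) med [457. 182.  98.]
black none
call 1 t [  7.   -1.7 133.4] w [-0.   0.  -0.7]
```

View pics/w1.png

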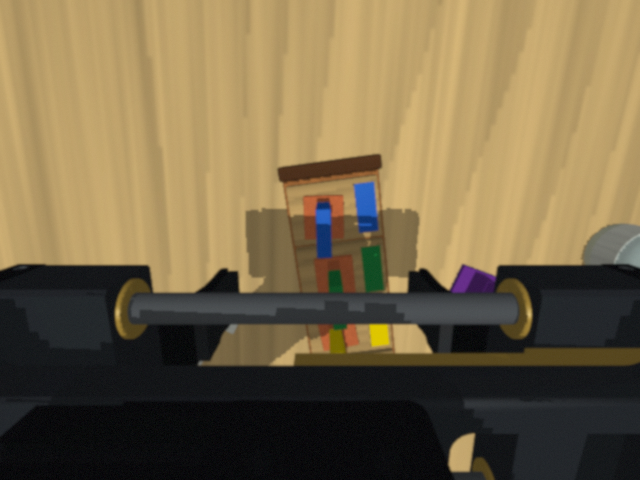

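The wrist picture shows the blue tile between the fingers, at about (323,228) in its bay next to the dark cheek. The wrist and top measurements agree within 2 mm, so I'll descend and grip.

```bash
python3 -m creep '[{"wx":0,"wy":0,"wz":-0.5,"tx":7,"ty":0,"tz":27,"gripper":1},{"wx":0,"wy":0,"wz":-0.5,"tx":7,"ty":0,"tz":54,"gripper":0.5},{"wx":0,"wy":0,"wz":-0.5,"tx":7,"ty":0,"tz":81,"gripper":0.3},{"wx":0,"wy":0,"wz":-0.5,"tx":7,"ty":0,"tz":108,"gripper":0.1},{"wx":0,"wy":0,"wz":-0.5,"tx":7,"ty":0,"tz":133,"gripper":0}]'
python3 -m creep '[{"wx":0,"wy":0,"wz":0,"tx":0,"ty":0,"tz":0,"gripper":0},{"wx":0,"wy":0,"wz":0,"tx":0,"ty":0,"tz":0,"gripper":-0.3},{"wx":0,"wy":0,"wz":0,"tx":0,"ty":0,"tz":0,"gripper":-0.6},{"wx":0,"wy":0,"wz":0,"tx":0,"ty":0,"tz":0,"gripper":-1},{"wx":0,"wy":0,"wz":0,"tx":0,"ty":0,"tz":0,"gripper":-1}]' 25
python3 -m creep '[{"wx":0,"wy":0,"wz":0,"tx":0,"ty":0,"tz":0,"gripper":-1},{"wx":0,"wy":0,"wz":0,"tx":0,"ty":0,"tz":0,"gripper":-1},{"wx":0,"wy":0,"wz":0,"tx":0,"ty":0,"tz":0,"gripper":-1}]' 25
```

```text
time_s: 3.95
tool_pos: [0.441, 0.2814, 0.0632]
tool_rot: [180.0, 0.1, 92.5]
force: [0.2, -0.1, -0.2]
grip_width: 0.0684
grasp_force: 0.0
time_s: 4.37
tool_pos: [0.4414, 0.2843, 0.0663]
tool_rot: [179.8, -0.0, 92.7]
force: [0.3, -0.2, -0.3]
grip_width: 0.0349
grasp_force: 0.0
time_s: 4.62
tool_pos: [0.4403, 0.2841, 0.065]
tool_rot: [180.0, 0.0, 92.7]
force: [-0.4, 0.2, 1.3]
grip_width: 0.0149
grasp_force: 0.0
```

```bash
python3 -m creep '[{"wx":0,"wy":0,"wz":0,"tx":0,"ty":0,"tz":0,"gripper":-1},{"wx":0,"wy":0,"wz":0,"tx":0,"ty":0,"tz":0,"gripper":-1},{"wx":0,"wy":0,"wz":0,"tx":0,"ty":0,"tz":0,"gripper":-1}]' 25
python3 -m creep '[{"wx":0,"wy":0,"wz":0,"tx":0,"ty":0,"tz":-12,"gripper":-1},{"wx":0,"wy":0,"wz":0,"tx":0,"ty":0,"tz":-36,"gripper":-1},{"wx":0,"wy":0,"wz":0,"tx":0,"ty":0,"tz":-65,"gripper":-1},{"wx":0,"wy":0,"wz":0,"tx":0,"ty":0,"tz":-95,"gripper":-1},{"wx":0,"wy":0,"wz":0,"tx":0,"ty":0,"tz":-115,"gripper":-1}]'
python3 -m creep '[{"wx":0,"wy":0,"wz":0,"tx":0,"ty":0,"tz":0,"gripper":-1}]'
python3 -c "
from h import *
plan(.5075,-.283,.17,83)"
```

```text
time_s: 4.87
tool_pos: [0.4401, 0.284, 0.0647]
tool_rot: [180.0, 0.0, 92.7]
force: [-1.3, -1.4, 3.1]
grip_width: 0.0118
grasp_force: 25.0
time_s: 5.28
tool_pos: [0.4404, 0.285, 0.1826]
tool_rot: [179.9, -0.1, 92.8]
force: [0.2, 1.3, -0.7]
grip_width: 0.0117
grasp_force: 25.0
time_s: 5.37
tool_pos: [0.4421, 0.2861, 0.1845]
tool_rot: [179.6, -0.1, 92.7]
force: [0.5, 1.0, -1.6]
grip_width: 0.0119
grasp_force: 25.0
call 1 t [-142.9    9.5    3.3] w [ 0.1 -0.   2.4]
call 2 t [-142.4   15.6    3.4] w [ 0.1 -0.   2.4]
call 3 t [-141.6   21.6    3.5] w [ 0.1 -0.   2.4]
call 4 t [-140.5   27.6    3.6] w [ 0.1 -0.   2.4]
```

```bash
python3 -m creep '[{"wx":0,"wy":0,"wz":0.5,"tx":-15,"ty":2,"tz":0,"gripper":-1},{"wx":0,"wy":0,"wz":1,"tx":-45,"ty":4,"tz":0,"gripper":-1},{"wx":0,"wy":0,"wz":1.5,"tx":-77,"ty":6,"tz":0,"gripper":-1},{"wx":0,"wy":0,"wz":2,"tx":-110,"ty":8,"tz":0,"gripper":-1},{"wx":0,"wy":0,"wz":2.4,"tx":-143,"ty":10,"tz":0,"gripper":-1}]' >/dev/null
python3 -m creep '[{"wx":0,"wy":0,"wz":0.5,"tx":-29,"ty":3,"tz":0,"gripper":-1},{"wx":0,"wy":0,"wz":1,"tx":-57,"ty":6,"tz":0,"gripper":-1},{"wx":0,"wy":0,"wz":1.5,"tx":-86,"ty":9,"tz":0,"gripper":-1},{"wx":0,"wy":0,"wz":2,"tx":-114,"ty":12,"tz":0,"gripper":-1},{"wx":0,"wy":0,"wz":2.4,"tx":-142,"ty":16,"tz":0,"gripper":-1}]' >/dev/null
python3 -m creep '[{"wx":0,"wy":0,"wz":0.5,"tx":-29,"ty":4,"tz":0,"gripper":-1},{"wx":0,"wy":0,"wz":1,"tx":-57,"ty":9,"tz":0,"gripper":-1},{"wx":0,"wy":0,"wz":1.5,"tx":-86,"ty":13,"tz":0,"gripper":-1},{"wx":0,"wy":0,"wz":2,"tx":-114,"ty":17,"tz":0,"gripper":-1},{"wx":0,"wy":0,"wz":2.4,"tx":-142,"ty":22,"tz":0,"gripper":-1}]' >/dev/null
python3 -m creep '[{"wx":0,"wy":0,"wz":0.5,"tx":-32,"ty":6,"tz":3,"gripper":-1},{"wx":0,"wy":0,"wz":1,"tx":-64,"ty":12,"tz":6,"gripper":-1},{"wx":0,"wy":0,"wz":1.5,"tx":-94,"ty":18,"tz":9,"gripper":-1},{"wx":0,"wy":0,"wz":2,"tx":-122,"ty":24,"tz":12,"gripper":-1},{"wx":0,"wy":0,"wz":2.4,"tx":-140,"ty":28,"tz":14,"gripper":-1}]' >/dev/null
python3 -m creep '[{"wx":0,"wy":0,"wz":0,"tx":0,"ty":0,"tz":0,"gripper":-1},{"wx":0,"wy":0,"wz":0,"tx":0,"ty":0,"tz":0,"gripper":-1},{"wx":0,"wy":0,"wz":0,"tx":0,"ty":0,"tz":0,"gripper":-1}]'
python3 - <<'E'
from h import *
p,P=cloud('top'); tiles(p,P,.09,.26); cv2.imwrite('pics/t2.png',p[100:340,100:540,::-1])
plan(.5075,-.283,.051,83,1)
E
```

```text
time_s: 7.28
tool_pos: [0.5077, -0.2828, 0.1653]
tool_rot: [-180.0, -0.1, 83.2]
force: [0.2, -0.6, -0.9]
grip_width: 0.0118
grasp_force: 25.0
blue 45 (502, -254, 37.7, 10, 31) med [ 506. -262.  179.]
green 186 (453, 221, 10.4, 12, 39) med [453. 219. 102.]
yellow 151 (459, 161, 13.8, 11, 40) med [459. 161. 103.]
black 763 (503, -274, 83.6, 58, 140) med [ 505. -252.  254.]
call 1 t [ -0.6  -0.4 114.6] w [-0.  -0.1  0.3]
```

View pics/t2.png

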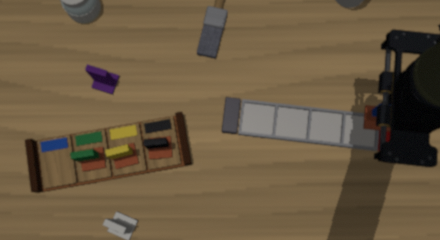

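The top picture shows the blue tile lifted out of its bay (chip at (55,145) in the crop) and held by the gripper over the last compartment beside the red block, near (370,130).

```bash
python3 -m creep '[{"wx":0,"wy":0,"wz":0.2,"tx":0,"ty":0,"tz":20,"gripper":-1},{"wx":0,"wy":0,"wz":0.2,"tx":0,"ty":0,"tz":50,"gripper":-1},{"wx":0,"wy":0,"wz":0.2,"tx":0,"ty":0,"tz":78,"gripper":-1},{"wx":0,"wy":0,"wz":0.2,"tx":0,"ty":0,"tz":98,"gripper":-1},{"wx":0,"wy":0,"wz":0.2,"tx":0,"ty":0,"tz":107,"gripper":-1}]' >/dev/null
python3 -m creep '[{"wx":0,"wy":0,"wz":0,"tx":0,"ty":0,"tz":1,"gripper":-1},{"wx":0,"wy":0,"wz":0,"tx":0,"ty":0,"tz":2,"gripper":-1},{"wx":0,"wy":0,"wz":0,"tx":0,"ty":0,"tz":3,"gripper":-1},{"wx":0,"wy":0,"wz":0,"tx":0,"ty":0,"tz":4,"gripper":-1},{"wx":0,"wy":0,"wz":0,"tx":0,"ty":0,"tz":5,"gripper":-1}]'
python3 -m creep '[{"wx":0,"wy":0,"wz":0,"tx":0,"ty":0,"tz":0,"gripper":-1},{"wx":0,"wy":0,"wz":0,"tx":0,"ty":0,"tz":0,"gripper":-1},{"wx":0,"wy":0,"wz":0,"tx":0,"ty":0,"tz":0,"gripper":-1}]'
```

```text
time_s: 8.17
tool_pos: [0.5084, -0.2852, 0.0549]
tool_rot: [179.9, 0.1, 82.9]
force: [-0.0, 0.0, 0.0]
grip_width: 0.0121
grasp_force: 25.0
time_s: 8.42
tool_pos: [0.5076, -0.2849, 0.0538]
tool_rot: [180.0, 0.0, 82.9]
force: [-0.1, -0.4, -1.8]
grip_width: 0.0116
grasp_force: 25.0
```

```bash
python3 -m creep '[{"wx":0,"wy":0,"wz":0,"tx":0,"ty":0,"tz":0.7,"gripper":-1},{"wx":0,"wy":0,"wz":0,"tx":0,"ty":0,"tz":1.4,"gripper":-1},{"wx":0,"wy":0,"wz":0,"tx":0,"ty":0,"tz":2,"gripper":-1},{"wx":0,"wy":0,"wz":0,"tx":0,"ty":0,"tz":2,"gripper":-1},{"wx":0,"wy":0,"wz":0,"tx":0,"ty":0,"tz":2,"gripper":-1}]'
python3 -m creep '[{"wx":0,"wy":0,"wz":0,"tx":0,"ty":0,"tz":0.7,"gripper":-1},{"wx":0,"wy":0,"wz":0,"tx":0,"ty":0,"tz":1,"gripper":-1},{"wx":0,"wy":0,"wz":0,"tx":0,"ty":0,"tz":1,"gripper":-1},{"wx":0,"wy":0,"wz":0,"tx":0,"ty":0,"tz":1,"gripper":-1}]'
```

```text
time_s: 8.83
tool_pos: [0.5074, -0.2847, 0.0514]
tool_rot: [-180.0, -0.0, 82.9]
force: [0.4, 0.2, -0.7]
grip_width: 0.0119
grasp_force: 25.0
time_s: 9.17
tool_pos: [0.5075, -0.2848, 0.0507]
tool_rot: [180.0, 0.0, 82.9]
force: [-1.3, -0.3, 0.1]
grip_width: 0.0118
grasp_force: 25.0
```

```bash
python3 -m creep '[{"wx":0,"wy":0,"wz":0,"tx":0,"ty":0,"tz":0.5,"gripper":-1},{"wx":0,"wy":0,"wz":0,"tx":0,"ty":0,"tz":1,"gripper":-1},{"wx":0,"wy":0,"wz":0,"tx":0,"ty":0,"tz":1,"gripper":-1},{"wx":0,"wy":0,"wz":0,"tx":0,"ty":0,"tz":1,"gripper":-1}]'
python3 -m creep '[{"wx":0,"wy":0,"wz":0,"tx":0,"ty":0,"tz":0,"gripper":-0.6},{"wx":0,"wy":0,"wz":0,"tx":0,"ty":0,"tz":0,"gripper":-0.4},{"wx":0,"wy":0,"wz":0,"tx":0,"ty":0,"tz":0,"gripper":-0.2},{"wx":0,"wy":0,"wz":0,"tx":0,"ty":0,"tz":0,"gripper":0},{"wx":0,"wy":0,"wz":0,"tx":0,"ty":0,"tz":0,"gripper":0}]'
python3 -m creep '[{"wx":0,"wy":0,"wz":0,"tx":0,"ty":0,"tz":-15,"gripper":0},{"wx":0,"wy":0,"wz":0,"tx":0,"ty":0,"tz":-45,"gripper":0.3},{"wx":0,"wy":0,"wz":0,"tx":0,"ty":0,"tz":-75,"gripper":0.3},{"wx":0,"wy":0,"wz":0,"tx":0,"ty":0,"tz":-105,"gripper":0.3},{"wx":0,"wy":0,"wz":0,"tx":0,"ty":0,"tz":-130,"gripper":0.3}]'
python3 -c "
from h import *
plan(.4535,.221,.17,98)"
```

```text
time_s: 9.5
tool_pos: [0.5076, -0.2849, 0.0507]
tool_rot: [-180.0, 0.0, 82.9]
force: [-2.5, 1.0, 8.0]
grip_width: 0.0118
grasp_force: 25.0
time_s: 9.92
tool_pos: [0.5074, -0.2847, 0.0493]
tool_rot: [-180.0, -0.0, 82.9]
force: [-0.0, -0.7, -0.3]
grip_width: 0.0364
grasp_force: 0.0
time_s: 10.33
tool_pos: [0.5079, -0.2848, 0.1816]
tool_rot: [179.9, 0.0, 82.9]
force: [1.6, 0.6, -0.4]
grip_width: 0.0555
grasp_force: 0.0
call 1 t [165.1 -38.7   3.7] w [ 0.  0. -5.]
call 2 t [167.8 -24.1   3.8] w [ 0.  0. -5.]
call 3 t [169.3  -9.3   3.8] w [ 0.  0. -5.]
```

```bash
python3 -m creep '[{"wx":0,"wy":0,"wz":-1,"tx":33,"ty":-8,"tz":0,"gripper":0.3},{"wx":0,"wy":0,"wz":-2,"tx":66,"ty":-15,"tz":0,"gripper":0.3},{"wx":0,"wy":0,"wz":-3,"tx":99,"ty":-23,"tz":0,"gripper":0.3},{"wx":0,"wy":0,"wz":-4,"tx":132,"ty":-31,"tz":0,"gripper":0.3},{"wx":0,"wy":0,"wz":-5,"tx":165,"ty":-39,"tz":0,"gripper":0.3}]' >/dev/null
python3 -m creep '[{"wx":0,"wy":0,"wz":-1,"tx":33,"ty":-5,"tz":0,"gripper":0.3},{"wx":0,"wy":0,"wz":-2,"tx":67,"ty":-10,"tz":0,"gripper":0.3},{"wx":0,"wy":0,"wz":-3,"tx":100,"ty":-14,"tz":0,"gripper":0.3},{"wx":0,"wy":0,"wz":-4,"tx":134,"ty":-19,"tz":0,"gripper":0.3},{"wx":0,"wy":0,"wz":-5,"tx":168,"ty":-24,"tz":0,"gripper":0.3}]' >/dev/null
python3 -m creep '[{"wx":0,"wy":0,"wz":-1,"tx":34,"ty":-2,"tz":0,"gripper":0.3},{"wx":0,"wy":0,"wz":-2,"tx":68,"ty":-4,"tz":0,"gripper":0.3},{"wx":0,"wy":0,"wz":-3.5,"tx":102,"ty":-6,"tz":3,"gripper":0.3},{"wx":0,"wy":0,"wz":-5,"tx":136,"ty":-8,"tz":6,"gripper":0.3},{"wx":0,"wy":0,"wz":-6,"tx":169,"ty":-9,"tz":10,"gripper":0.3}]' >/dev/null
python3 -m creep '[{"wx":0,"wy":0,"wz":0,"tx":0,"ty":0,"tz":0,"gripper":0.3},{"wx":0,"wy":0,"wz":0,"tx":0,"ty":0,"tz":0,"gripper":0.3},{"wx":0,"wy":0,"wz":0,"tx":0,"ty":0,"tz":0,"gripper":0.3}]'
python3 - <<'E'
from h import *
p,P=cloud('wrist'); tiles(p,P,.09,.115)
plan(.4535,.221,.065,99,1)
E
```

```text
time_s: 11.83
tool_pos: [0.4536, 0.2204, 0.1693]
tool_rot: [-180.0, 0.0, 98.9]
force: [-0.6, -0.6, -1.3]
grip_width: 0.0566
grasp_force: 0.0
blue none
green 847 (454, 224, 9.3, 11, 39) med [454. 226. 102.]
yellow 379 (463, 155, 15.4, 12, 21) med [463. 155. 102.]
black none
call 1 t [  1.5  -0.2 104.4] w [-0.   0.1 -0.2]
```

```bash
python3 -m creep '[{"wx":0,"wy":0,"wz":0,"tx":2,"ty":0,"tz":22,"gripper":0.3},{"wx":0,"wy":0,"wz":0,"tx":2,"ty":0,"tz":46,"gripper":0.2},{"wx":0,"wy":0,"wz":0,"tx":2,"ty":0,"tz":72,"gripper":0.1},{"wx":0,"wy":0,"wz":0,"tx":2,"ty":0,"tz":94,"gripper":0},{"wx":0,"wy":0,"wz":0,"tx":2,"ty":0,"tz":104,"gripper":0}]' >/dev/null
python3 -m creep '[{"wx":0,"wy":0,"wz":0,"tx":0,"ty":0,"tz":0,"gripper":0},{"wx":0,"wy":0,"wz":0,"tx":0,"ty":0,"tz":0,"gripper":-0.3},{"wx":0,"wy":0,"wz":0,"tx":0,"ty":0,"tz":0,"gripper":-0.6},{"wx":0,"wy":0,"wz":0,"tx":0,"ty":0,"tz":0,"gripper":-1},{"wx":0,"wy":0,"wz":0,"tx":0,"ty":0,"tz":0,"gripper":-1}]' 25
python3 -m creep '[{"wx":0,"wy":0,"wz":0,"tx":0,"ty":0,"tz":0,"gripper":-1},{"wx":0,"wy":0,"wz":0,"tx":0,"ty":0,"tz":0,"gripper":-1},{"wx":0,"wy":0,"wz":0,"tx":0,"ty":0,"tz":0,"gripper":-1},{"wx":0,"wy":0,"wz":0,"tx":0,"ty":0,"tz":0,"gripper":-1},{"wx":0,"wy":0,"wz":0,"tx":0,"ty":0,"tz":0,"gripper":-1}]' 25
python3 -m creep '[{"wx":0,"wy":0,"wz":0,"tx":0,"ty":0,"tz":-12,"gripper":-1},{"wx":0,"wy":0,"wz":0,"tx":0,"ty":0,"tz":-36,"gripper":-1},{"wx":0,"wy":0,"wz":0,"tx":0,"ty":0,"tz":-65,"gripper":-1},{"wx":0,"wy":0,"wz":0,"tx":0,"ty":0,"tz":-95,"gripper":-1},{"wx":0,"wy":0,"wz":0,"tx":0,"ty":0,"tz":-115,"gripper":-1}]'
python3 -m creep '[{"wx":0,"wy":0,"wz":0,"tx":0,"ty":0,"tz":0,"gripper":-1}]'
python3 -c "
from h import *
plan(.5155,-.2185,.17,83,3)"
```

```text
time_s: 12.72
tool_pos: [0.4543, 0.2231, 0.0668]
tool_rot: [179.9, 0.0, 98.9]
force: [-0.0, -0.7, 0.1]
grip_width: 0.0248
grasp_force: 0.0
time_s: 13.13
tool_pos: [0.4537, 0.2229, 0.066]
tool_rot: [180.0, 0.0, 98.9]
force: [-0.3, -0.9, 5.7]
grip_width: 0.0121
grasp_force: 25.0
time_s: 13.55
tool_pos: [0.4534, 0.2237, 0.1833]
tool_rot: [179.9, -0.0, 99.0]
force: [-0.3, 0.7, -0.9]
grip_width: 0.0118
grasp_force: 25.0
time_s: 13.63
tool_pos: [0.4554, 0.2245, 0.1851]
tool_rot: [179.6, -0.0, 98.9]
force: [0.1, 0.7, -1.4]
grip_width: 0.0117
grasp_force: 25.0
call 1 t [-149.    -3.2    4.9] w [ 0.1 -0.   5.3]
call 2 t [-148.7   10.6    5. ] w [ 0.1 -0.   5.3]
call 3 t [-147.    24.4    5. ] w [ 0.1 -0.   5.3]
```

```bash
python3 -m creep '[{"wx":0,"wy":0,"wz":1,"tx":-16,"ty":0,"tz":0,"gripper":-1},{"wx":0,"wy":0,"wz":2,"tx":-47,"ty":-1,"tz":0,"gripper":-1},{"wx":0,"wy":0,"wz":3,"tx":-80,"ty":-2,"tz":0,"gripper":-1},{"wx":0,"wy":0,"wz":4,"tx":-114,"ty":-3,"tz":0,"gripper":-1},{"wx":0,"wy":0,"wz":5.3,"tx":-149,"ty":-3,"tz":0,"gripper":-1}]' >/dev/null
python3 -m creep '[{"wx":0,"wy":0,"wz":1,"tx":-30,"ty":2,"tz":0,"gripper":-1},{"wx":0,"wy":0,"wz":2,"tx":-60,"ty":4,"tz":0,"gripper":-1},{"wx":0,"wy":0,"wz":3,"tx":-90,"ty":6,"tz":0,"gripper":-1},{"wx":0,"wy":0,"wz":4,"tx":-120,"ty":8,"tz":0,"gripper":-1},{"wx":0,"wy":0,"wz":5.3,"tx":-149,"ty":11,"tz":0,"gripper":-1}]' >/dev/null
python3 -m creep '[{"wx":0,"wy":0,"wz":1,"tx":-34,"ty":6,"tz":3,"gripper":-1},{"wx":0,"wy":0,"wz":2,"tx":-68,"ty":12,"tz":6,"gripper":-1},{"wx":0,"wy":0,"wz":3,"tx":-99,"ty":17,"tz":9,"gripper":-1},{"wx":0,"wy":0,"wz":4,"tx":-128,"ty":21,"tz":12,"gripper":-1},{"wx":0,"wy":0,"wz":5.3,"tx":-147,"ty":24,"tz":15,"gripper":-1}]' >/dev/null
python3 -m creep '[{"wx":0,"wy":0,"wz":0,"tx":0,"ty":0,"tz":0,"gripper":-1},{"wx":0,"wy":0,"wz":0,"tx":0,"ty":0,"tz":0,"gripper":-1},{"wx":0,"wy":0,"wz":0,"tx":0,"ty":0,"tz":0,"gripper":-1}]'
python3 - <<'E'
from h import *
p,P=cloud('wrist'); cv2.imwrite('pics/w3.png',p[:,:,::-1])
hsv=cv2.cvtColor(p,cv2.COLOR_RGB2HSV).astype(int)
b=(abs(hsv[...,0]-115)<12)&(hsv[...,1]>120)&(P[...,2]>.07)&(P[...,2]<.1); print('blue',b.sum(),rect(P[b][:,:2]) if b.any() else '')
plan(.5155,-.2185,.052,83,1)
E
```

```text
time_s: 15.13
tool_pos: [0.5136, -0.2188, 0.1652]
tool_rot: [-180.0, -0.1, 83.1]
force: [0.2, 0.9, -1.4]
grip_width: 0.0119
grasp_force: 25.0
blue 0 
call 1 t [1.000e-01 1.700e+00 1.135e+02] w [-0.  -0.1  0.2]
```

View pics/w3.png

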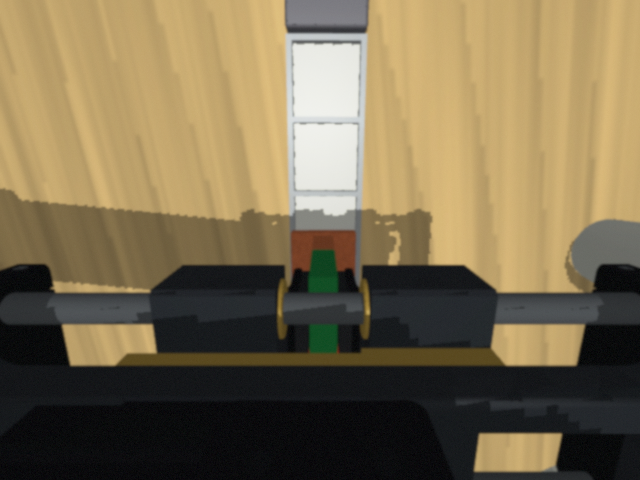

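The wrist picture shows the green tile at (322,300) held square over the carrier's centre line, with the empty compartments above it at (325,80) and (325,155).

```bash
python3 -m creep '[{"wx":0,"wy":0,"wz":0,"tx":0,"ty":1.5,"tz":20,"gripper":-1},{"wx":0,"wy":0,"wz":0,"tx":0,"ty":1.5,"tz":50,"gripper":-1},{"wx":0,"wy":0,"wz":0,"tx":0,"ty":1.5,"tz":78,"gripper":-1},{"wx":0,"wy":0,"wz":0,"tx":0,"ty":1.5,"tz":98,"gripper":-1},{"wx":0,"wy":0,"wz":0,"tx":0,"ty":1.5,"tz":107,"gripper":-1}]' >/dev/null
python3 -m creep '[{"wx":0,"wy":0,"wz":0,"tx":0,"ty":0,"tz":1.5,"gripper":-1},{"wx":0,"wy":0,"wz":0,"tx":0,"ty":0,"tz":3,"gripper":-1},{"wx":0,"wy":0,"wz":0,"tx":0,"ty":0,"tz":4.5,"gripper":-1},{"wx":0,"wy":0,"wz":0,"tx":0,"ty":0,"tz":5.5,"gripper":-1},{"wx":0,"wy":0,"wz":0,"tx":0,"ty":0,"tz":5.5,"gripper":-1}]'
python3 -m creep '[{"wx":0,"wy":0,"wz":0,"tx":0,"ty":0,"tz":0.5,"gripper":-1},{"wx":0,"wy":0,"wz":0,"tx":0,"ty":0,"tz":1,"gripper":-1},{"wx":0,"wy":0,"wz":0,"tx":0,"ty":0,"tz":1,"gripper":-1},{"wx":0,"wy":0,"wz":0,"tx":0,"ty":0,"tz":1,"gripper":-1}]'
```

```text
time_s: 16.02
tool_pos: [0.5157, -0.221, 0.0541]
tool_rot: [179.9, 0.1, 83.0]
force: [-0.4, 0.1, -0.9]
grip_width: 0.0118
grasp_force: 25.0
time_s: 16.35
tool_pos: [0.515, -0.2207, 0.0522]
tool_rot: [180.0, 0.0, 83.0]
force: [-0.1, -0.3, -1.2]
grip_width: 0.012
grasp_force: 25.0
```

```bash
python3 -m creep '[{"wx":0,"wy":0,"wz":0,"tx":1,"ty":0,"tz":0,"gripper":-1},{"wx":0,"wy":0,"wz":0,"tx":1.5,"ty":0,"tz":0.5,"gripper":-1},{"wx":0,"wy":0,"wz":0,"tx":1.5,"ty":0,"tz":1,"gripper":-1},{"wx":0,"wy":0,"wz":0,"tx":1.5,"ty":0,"tz":1.4,"gripper":-1},{"wx":0,"wy":0,"wz":0,"tx":1.5,"ty":0,"tz":1.4,"gripper":-1}]'
python3 -m creep '[{"wx":0,"wy":0,"wz":0,"tx":0,"ty":0,"tz":0,"gripper":-0.6},{"wx":0,"wy":0,"wz":0,"tx":0,"ty":0,"tz":0,"gripper":-0.4},{"wx":0,"wy":0,"wz":0,"tx":0,"ty":0,"tz":0,"gripper":-0.2},{"wx":0,"wy":0,"wz":0,"tx":0,"ty":0,"tz":0,"gripper":0},{"wx":0,"wy":0,"wz":0,"tx":0,"ty":0,"tz":0,"gripper":0}]'
python3 -m creep '[{"wx":0,"wy":0,"wz":0,"tx":0,"ty":0,"tz":-15,"gripper":0},{"wx":0,"wy":0,"wz":0,"tx":0,"ty":0,"tz":-45,"gripper":0.3},{"wx":0,"wy":0,"wz":0,"tx":0,"ty":0,"tz":-75,"gripper":0.3},{"wx":0,"wy":0,"wz":0,"tx":0,"ty":0,"tz":-105,"gripper":0.3},{"wx":0,"wy":0,"wz":0,"tx":0,"ty":0,"tz":-125,"gripper":0.3}]'
python3 -c "
from h import *
plan(.460,.160,.17,103.5)"
```

```text
time_s: 16.77
tool_pos: [0.5153, -0.2196, 0.052]
tool_rot: [-180.0, 0.1, 83.0]
force: [-3.1, -1.1, 8.7]
grip_width: 0.0118
grasp_force: 25.0
time_s: 17.18
tool_pos: [0.5151, -0.219, 0.0504]
tool_rot: [-180.0, -0.0, 83.0]
force: [0.4, -0.0, -0.2]
grip_width: 0.0359
grasp_force: 0.0
time_s: 17.6
tool_pos: [0.5162, -0.2192, 0.1785]
tool_rot: [179.8, 0.1, 83.0]
force: [0.9, -0.9, -0.6]
grip_width: 0.0552
grasp_force: 0.0
call 1 t [123.2 -33.9   2.6] w [ 0.1  0.  -6.8]
call 2 t [126.4 -19.1   2.7] w [ 0.1  0.  -6.8]
call 3 t [127.7  -3.9   2.8] w [ 0.1  0.  -6.8]
```

```bash
python3 -m creep '[{"wx":0,"wy":0,"wz":-1.5,"tx":25,"ty":-7,"tz":0,"gripper":0.3},{"wx":0,"wy":0,"wz":-3,"tx":49,"ty":-14,"tz":0,"gripper":0.3},{"wx":0,"wy":0,"wz":-4,"tx":74,"ty":-20,"tz":0,"gripper":0.3},{"wx":0,"wy":0,"wz":-5.5,"tx":98,"ty":-27,"tz":0,"gripper":0.3},{"wx":0,"wy":0,"wz":-6.8,"tx":123,"ty":-34,"tz":0,"gripper":0.3}]' >/dev/null
python3 -m creep '[{"wx":0,"wy":0,"wz":-1.5,"tx":25,"ty":-4,"tz":0,"gripper":0.3},{"wx":0,"wy":0,"wz":-3,"tx":50,"ty":-8,"tz":0,"gripper":0.3},{"wx":0,"wy":0,"wz":-4,"tx":75,"ty":-12,"tz":0,"gripper":0.3},{"wx":0,"wy":0,"wz":-5.5,"tx":100,"ty":-16,"tz":0,"gripper":0.3},{"wx":0,"wy":0,"wz":-6.8,"tx":126,"ty":-19,"tz":0,"gripper":0.3}]' >/dev/null
python3 -m creep '[{"wx":0,"wy":0,"wz":-1.5,"tx":25,"ty":-1,"tz":2,"gripper":0.3},{"wx":0,"wy":0,"wz":-3,"tx":51,"ty":-2,"tz":4,"gripper":0.3},{"wx":0,"wy":0,"wz":-4,"tx":77,"ty":-3,"tz":6,"gripper":0.3},{"wx":0,"wy":0,"wz":-5.5,"tx":103,"ty":-4,"tz":8,"gripper":0.3},{"wx":0,"wy":0,"wz":-6.8,"tx":128,"ty":-4,"tz":10,"gripper":0.3}]' >/dev/null
python3 -m creep '[{"wx":0,"wy":0,"wz":0,"tx":0,"ty":0,"tz":0,"gripper":0.3},{"wx":0,"wy":0,"wz":0,"tx":0,"ty":0,"tz":0,"gripper":0.3},{"wx":0,"wy":0,"wz":0,"tx":0,"ty":0,"tz":0,"gripper":0.3}]'
python3 - <<'E'
from h import *
p,P=cloud('wrist'); tiles(p,P,.09,.115)
plan(.460,.161,.065,103.5,1)
E
```

```text
time_s: 19.1
tool_pos: [0.4588, 0.1599, 0.1655]
tool_rot: [-180.0, 0.0, 103.5]
force: [-0.1, 0.7, 0.6]
grip_width: 0.0567
grasp_force: 0.0
blue none
green none
yellow 960 (460, 163, 13.8, 11, 40) med [460. 165. 102.]
black 441 (476, 96, 3.8, 12, 26) med [475.  97. 102.]
call 1 t [  1.7   1.4 100.5] w [-0.   0.  -0.1]
```

```bash
python3 -m creep '[{"wx":0,"wy":0,"wz":0,"tx":2,"ty":1,"tz":22,"gripper":0.3},{"wx":0,"wy":0,"wz":0,"tx":2,"ty":1,"tz":46,"gripper":0.2},{"wx":0,"wy":0,"wz":0,"tx":2,"ty":1,"tz":72,"gripper":0.1},{"wx":0,"wy":0,"wz":0,"tx":2,"ty":1,"tz":92,"gripper":0},{"wx":0,"wy":0,"wz":0,"tx":2,"ty":1,"tz":100,"gripper":0}]' >/dev/null
python3 -m creep '[{"wx":0,"wy":0,"wz":0,"tx":0,"ty":0,"tz":0,"gripper":0},{"wx":0,"wy":0,"wz":0,"tx":0,"ty":0,"tz":0,"gripper":-0.3},{"wx":0,"wy":0,"wz":0,"tx":0,"ty":0,"tz":0,"gripper":-0.6},{"wx":0,"wy":0,"wz":0,"tx":0,"ty":0,"tz":0,"gripper":-1},{"wx":0,"wy":0,"wz":0,"tx":0,"ty":0,"tz":0,"gripper":-1}]' 25
python3 -m creep '[{"wx":0,"wy":0,"wz":0,"tx":0,"ty":0,"tz":0,"gripper":-1},{"wx":0,"wy":0,"wz":0,"tx":0,"ty":0,"tz":0,"gripper":-1},{"wx":0,"wy":0,"wz":0,"tx":0,"ty":0,"tz":0,"gripper":-1},{"wx":0,"wy":0,"wz":0,"tx":0,"ty":0,"tz":0,"gripper":-1},{"wx":0,"wy":0,"wz":0,"tx":0,"ty":0,"tz":0,"gripper":-1}]' 25
python3 -m creep '[{"wx":0,"wy":0,"wz":0,"tx":0,"ty":0,"tz":-12,"gripper":-1},{"wx":0,"wy":0,"wz":0,"tx":0,"ty":0,"tz":-36,"gripper":-1},{"wx":0,"wy":0,"wz":0,"tx":0,"ty":0,"tz":-65,"gripper":-1},{"wx":0,"wy":0,"wz":0,"tx":0,"ty":0,"tz":-95,"gripper":-1},{"wx":0,"wy":0,"wz":0,"tx":0,"ty":0,"tz":-115,"gripper":-1}]'
python3 -m creep '[{"wx":0,"wy":0,"wz":0,"tx":0,"ty":0,"tz":0,"gripper":-1}]'
python3 -c "
from h import *
plan(.5237,-.1535,.17,83,2)"
```

```text
time_s: 19.98
tool_pos: [0.4605, 0.1621, 0.0668]
tool_rot: [179.9, 0.0, 103.4]
force: [0.6, 0.4, 0.3]
grip_width: 0.025
grasp_force: 0.0
time_s: 20.4
tool_pos: [0.4598, 0.162, 0.0661]
tool_rot: [180.0, 0.0, 103.4]
force: [-1.1, -1.1, 4.6]
grip_width: 0.0119
grasp_force: 25.0
time_s: 20.82
tool_pos: [0.46, 0.1629, 0.1835]
tool_rot: [179.9, 0.0, 103.5]
force: [1.0, 0.3, -1.9]
grip_width: 0.012
grasp_force: 25.0
time_s: 20.9
tool_pos: [0.462, 0.1633, 0.1853]
tool_rot: [179.6, 0.1, 103.4]
force: [0.3, 0.3, -0.6]
grip_width: 0.0115
grasp_force: 25.0
call 1 t [-161.2   -6.9    7.8] w [ 0.2 -0.  10.2]
call 2 t [-159.9   21.9    7.8] w [ 0.2 -0.  10.2]
```

```bash
python3 -m creep '[{"wx":0,"wy":0,"wz":2,"tx":-20,"ty":-1,"tz":0,"gripper":-1},{"wx":0,"wy":0,"wz":4,"tx":-54,"ty":-2,"tz":0,"gripper":-1},{"wx":0,"wy":0,"wz":6,"tx":-90,"ty":-4,"tz":0,"gripper":-1},{"wx":0,"wy":0,"wz":8,"tx":-126,"ty":-5,"tz":0,"gripper":-1},{"wx":0,"wy":0,"wz":10.2,"tx":-161,"ty":-7,"tz":0,"gripper":-1}]' >/dev/null
python3 -m creep '[{"wx":0,"wy":0,"wz":2,"tx":-35,"ty":5,"tz":3,"gripper":-1},{"wx":0,"wy":0,"wz":4,"tx":-70,"ty":10,"tz":6,"gripper":-1},{"wx":0,"wy":0,"wz":6,"tx":-105,"ty":15,"tz":9,"gripper":-1},{"wx":0,"wy":0,"wz":8,"tx":-138,"ty":20,"tz":12,"gripper":-1},{"wx":0,"wy":0,"wz":10.2,"tx":-160,"ty":23,"tz":14,"gripper":-1}]' >/dev/null
python3 -m creep '[{"wx":0,"wy":0,"wz":0,"tx":0,"ty":0,"tz":0,"gripper":-1},{"wx":0,"wy":0,"wz":0,"tx":0,"ty":0,"tz":0,"gripper":-1},{"wx":0,"wy":0,"wz":0,"tx":0,"ty":0,"tz":0,"gripper":-1}]'
python3 -c "
from h import *
plan(.5237,-.1525,.052,83,1)"
```

```text
time_s: 21.98
tool_pos: [0.5219, -0.153, 0.1663]
tool_rot: [-179.9, -0.1, 83.1]
force: [0.1, 0.2, -0.3]
grip_width: 0.0119
grasp_force: 25.0
call 1 t [  0.5   1.8 114.3] w [-0.1 -0.1  0.1]
```

```bash
python3 -m creep '[{"wx":0,"wy":0,"wz":0,"tx":1,"ty":1.5,"tz":20,"gripper":-1},{"wx":0,"wy":0,"wz":0,"tx":1,"ty":1.5,"tz":50,"gripper":-1},{"wx":0,"wy":0,"wz":0,"tx":1,"ty":1.5,"tz":78,"gripper":-1},{"wx":0,"wy":0,"wz":0,"tx":1,"ty":1.5,"tz":98,"gripper":-1},{"wx":0,"wy":0,"wz":0,"tx":1,"ty":1.5,"tz":107,"gripper":-1}]' >/dev/null
python3 -m creep '[{"wx":0,"wy":0,"wz":0,"tx":0,"ty":0,"tz":1.5,"gripper":-1},{"wx":0,"wy":0,"wz":0,"tx":0,"ty":0,"tz":3,"gripper":-1},{"wx":0,"wy":0,"wz":0,"tx":0,"ty":0,"tz":4.5,"gripper":-1},{"wx":0,"wy":0,"wz":0,"tx":0,"ty":0,"tz":6,"gripper":-1},{"wx":0,"wy":0,"wz":0,"tx":0,"ty":0,"tz":6.5,"gripper":-1}]'
python3 -m creep '[{"wx":0,"wy":0,"wz":0,"tx":0,"ty":0,"tz":0.5,"gripper":-1},{"wx":0,"wy":0,"wz":0,"tx":0,"ty":0,"tz":1,"gripper":-1},{"wx":0,"wy":0,"wz":0,"tx":0,"ty":0,"tz":1.5,"gripper":-1},{"wx":0,"wy":0,"wz":0,"tx":0,"ty":0,"tz":1.5,"gripper":-1}]'
```

```text
time_s: 22.82
tool_pos: [0.5245, -0.1541, 0.0542]
tool_rot: [179.9, 0.0, 83.0]
force: [-0.7, 0.5, -1.8]
grip_width: 0.0121
grasp_force: 25.0
time_s: 23.15
tool_pos: [0.5239, -0.154, 0.0521]
tool_rot: [180.0, 0.0, 83.0]
force: [-1.9, 0.1, 2.2]
grip_width: 0.0118
grasp_force: 25.0
```

Just touching, so I'll press a hair more, release, retreat and go to black.

```bash
python3 -m creep '[{"wx":0,"wy":0,"wz":0,"tx":0,"ty":0,"tz":0.5,"gripper":-1},{"wx":0,"wy":0,"wz":0,"tx":0,"ty":0,"tz":0.5,"gripper":-1}]'
python3 -m creep '[{"wx":0,"wy":0,"wz":0,"tx":0,"ty":0,"tz":0,"gripper":-0.6},{"wx":0,"wy":0,"wz":0,"tx":0,"ty":0,"tz":0,"gripper":-0.4},{"wx":0,"wy":0,"wz":0,"tx":0,"ty":0,"tz":0,"gripper":-0.2},{"wx":0,"wy":0,"wz":0,"tx":0,"ty":0,"tz":0,"gripper":0},{"wx":0,"wy":0,"wz":0,"tx":0,"ty":0,"tz":0,"gripper":0}]'
python3 -m creep '[{"wx":0,"wy":0,"wz":0,"tx":0,"ty":0,"tz":-15,"gripper":0},{"wx":0,"wy":0,"wz":0,"tx":0,"ty":0,"tz":-45,"gripper":0.3},{"wx":0,"wy":0,"wz":0,"tx":0,"ty":0,"tz":-75,"gripper":0.3},{"wx":0,"wy":0,"wz":0,"tx":0,"ty":0,"tz":-105,"gripper":0.3},{"wx":0,"wy":0,"wz":0,"tx":0,"ty":0,"tz":-125,"gripper":0.3}]'
python3 -c "
from h import *
plan(.4745,.096,.17,95,2)"
```

```text
time_s: 23.32
tool_pos: [0.5239, -0.154, 0.052]
tool_rot: [180.0, 0.0, 83.0]
force: [-2.2, 0.4, 7.2]
grip_width: 0.0116
grasp_force: 25.0
time_s: 23.73
tool_pos: [0.5236, -0.1538, 0.0509]
tool_rot: [-180.0, -0.0, 83.0]
force: [-0.3, -0.0, 0.2]
grip_width: 0.036
grasp_force: 0.0
time_s: 24.15
tool_pos: [0.5247, -0.1539, 0.179]
tool_rot: [179.8, 0.0, 83.0]
force: [0.9, 0.1, 0.0]
grip_width: 0.0554
grasp_force: 0.0
call 1 t [121.  -40.1   4.3] w [ 0.1  0.  -6. ]
call 2 t [124.5 -27.3   4.4] w [ 0.1  0.  -6. ]
```

```bash
python3 -m creep '[{"wx":0,"wy":0,"wz":-1,"tx":24,"ty":-8,"tz":0,"gripper":0.3},{"wx":0,"wy":0,"wz":-2,"tx":48,"ty":-16,"tz":0,"gripper":0.3},{"wx":0,"wy":0,"wz":-3.5,"tx":73,"ty":-24,"tz":0,"gripper":0.3},{"wx":0,"wy":0,"wz":-5,"tx":97,"ty":-32,"tz":0,"gripper":0.3},{"wx":0,"wy":0,"wz":-6,"tx":121,"ty":-40,"tz":0,"gripper":0.3}]' >/dev/null
python3 -m creep '[{"wx":0,"wy":0,"wz":-1,"tx":25,"ty":-5,"tz":2,"gripper":0.3},{"wx":0,"wy":0,"wz":-2,"tx":50,"ty":-11,"tz":4,"gripper":0.3},{"wx":0,"wy":0,"wz":-3.5,"tx":75,"ty":-16,"tz":6,"gripper":0.3},{"wx":0,"wy":0,"wz":-5,"tx":100,"ty":-22,"tz":8,"gripper":0.3},{"wx":0,"wy":0,"wz":-6,"tx":124,"ty":-27,"tz":10,"gripper":0.3}]' >/dev/null
python3 -m creep '[{"wx":0,"wy":0,"wz":0,"tx":0,"ty":0,"tz":0,"gripper":0.3},{"wx":0,"wy":0,"wz":0,"tx":0,"ty":0,"tz":0,"gripper":0.3},{"wx":0,"wy":0,"wz":0,"tx":0,"ty":0,"tz":0,"gripper":0.3}]'
python3 - <<'E'
from h import *
p,P=cloud('wrist'); tiles(p,P,.09,.115)
plan(.4745,.096,.065,95,1)
E
```

```text
time_s: 25.23
tool_pos: [0.4731, 0.096, 0.1657]
tool_rot: [-180.0, 0.0, 95.1]
force: [-0.4, -1.4, 0.5]
grip_width: 0.0568
grasp_force: 0.0
blue none
green none
yellow none
black 869 (475, 98, 5.8, 11, 40) med [475.  99. 102.]
call 1 t [  0.7   1.2 100.8] w [-0.  0.  0.]
```

```bash
python3 -m creep '[{"wx":0,"wy":0,"wz":0,"tx":1,"ty":1.5,"tz":22,"gripper":0.3},{"wx":0,"wy":0,"wz":0,"tx":1,"ty":1.5,"tz":46,"gripper":0.2},{"wx":0,"wy":0,"wz":0,"tx":1,"ty":1.5,"tz":72,"gripper":0.1},{"wx":0,"wy":0,"wz":0,"tx":1,"ty":1.5,"tz":92,"gripper":0},{"wx":0,"wy":0,"wz":0,"tx":1,"ty":1.5,"tz":100,"gripper":0}]' >/dev/null
python3 -m creep '[{"wx":0,"wy":0,"wz":0,"tx":0,"ty":0,"tz":0,"gripper":0},{"wx":0,"wy":0,"wz":0,"tx":0,"ty":0,"tz":0,"gripper":-0.3},{"wx":0,"wy":0,"wz":0,"tx":0,"ty":0,"tz":0,"gripper":-0.6},{"wx":0,"wy":0,"wz":0,"tx":0,"ty":0,"tz":0,"gripper":-1},{"wx":0,"wy":0,"wz":0,"tx":0,"ty":0,"tz":0,"gripper":-1}]' 25
python3 -m creep '[{"wx":0,"wy":0,"wz":0,"tx":0,"ty":0,"tz":0,"gripper":-1},{"wx":0,"wy":0,"wz":0,"tx":0,"ty":0,"tz":0,"gripper":-1},{"wx":0,"wy":0,"wz":0,"tx":0,"ty":0,"tz":0,"gripper":-1},{"wx":0,"wy":0,"wz":0,"tx":0,"ty":0,"tz":0,"gripper":-1},{"wx":0,"wy":0,"wz":0,"tx":0,"ty":0,"tz":0,"gripper":-1}]' 25
python3 -m creep '[{"wx":0,"wy":0,"wz":0,"tx":0,"ty":0,"tz":-12,"gripper":-1},{"wx":0,"wy":0,"wz":0,"tx":0,"ty":0,"tz":-36,"gripper":-1},{"wx":0,"wy":0,"wz":0,"tx":0,"ty":0,"tz":-65,"gripper":-1},{"wx":0,"wy":0,"wz":0,"tx":0,"ty":0,"tz":-95,"gripper":-1},{"wx":0,"wy":0,"wz":0,"tx":0,"ty":0,"tz":-115,"gripper":-1}]'
python3 -m creep '[{"wx":0,"wy":0,"wz":0,"tx":0,"ty":0,"tz":0,"gripper":-1}]'
python3 -c "
from h import *
plan(.5315,-.089,.17,83,2)"
```

```text
time_s: 26.12
tool_pos: [0.4761, 0.0967, 0.0673]
tool_rot: [179.9, 0.0, 95.0]
force: [-0.2, -0.0, 0.2]
grip_width: 0.0245
grasp_force: 0.0
time_s: 26.53
tool_pos: [0.4753, 0.0966, 0.0664]
tool_rot: [180.0, 0.0, 95.0]
force: [-0.2, -1.1, 3.4]
grip_width: 0.0117
grasp_force: 25.0
time_s: 26.95
tool_pos: [0.4759, 0.0974, 0.1843]
tool_rot: [179.8, 0.0, 95.1]
force: [1.2, 0.1, -1.0]
grip_width: 0.0117
grasp_force: 25.0
time_s: 27.03
tool_pos: [0.478, 0.0976, 0.186]
tool_rot: [179.5, 0.1, 95.0]
force: [0.1, 0.1, -1.4]
grip_width: 0.0121
grasp_force: 25.0
call 1 t [-95.3  18.4   8.3] w [0.2 0.  6. ]
call 2 t [-92.8  28.3   8.1] w [0.2 0.  6. ]
```

```bash
python3 -m creep '[{"wx":0,"wy":0,"wz":1,"tx":-14,"ty":3,"tz":0,"gripper":-1},{"wx":0,"wy":0,"wz":2,"tx":-34,"ty":7,"tz":0,"gripper":-1},{"wx":0,"wy":0,"wz":3.5,"tx":-55,"ty":11,"tz":0,"gripper":-1},{"wx":0,"wy":0,"wz":5,"tx":-75,"ty":15,"tz":0,"gripper":-1},{"wx":0,"wy":0,"wz":6,"tx":-95,"ty":19,"tz":0,"gripper":-1}]' >/dev/null
python3 -m creep '[{"wx":0,"wy":0,"wz":1,"tx":-20,"ty":6,"tz":3,"gripper":-1},{"wx":0,"wy":0,"wz":2,"tx":-40,"ty":12,"tz":6,"gripper":-1},{"wx":0,"wy":0,"wz":3.5,"tx":-60,"ty":18,"tz":9,"gripper":-1},{"wx":0,"wy":0,"wz":5,"tx":-80,"ty":25,"tz":12,"gripper":-1},{"wx":0,"wy":0,"wz":6,"tx":-93,"ty":30,"tz":14,"gripper":-1}]' >/dev/null
python3 -m creep '[{"wx":0,"wy":0,"wz":0,"tx":0,"ty":0,"tz":0,"gripper":-1},{"wx":0,"wy":0,"wz":0,"tx":0,"ty":0,"tz":0,"gripper":-1},{"wx":0,"wy":0,"wz":0,"tx":0,"ty":0,"tz":0,"gripper":-1}]'
python3 -c "
from h import *
plan(.5315,-.089,.052,83,1)"
```

```text
time_s: 28.12
tool_pos: [0.5309, -0.0883, 0.1672]
tool_rot: [-180.0, -0.1, 83.1]
force: [-0.1, -0.2, -1.0]
grip_width: 0.0121
grasp_force: 25.0
call 1 t [ -0.7   0.7 115.2] w [-0.  -0.1  0.1]
```

```bash
python3 -m creep '[{"wx":0,"wy":0,"wz":0,"tx":0,"ty":0.5,"tz":20,"gripper":-1},{"wx":0,"wy":0,"wz":0,"tx":0,"ty":0.5,"tz":50,"gripper":-1},{"wx":0,"wy":0,"wz":0,"tx":0,"ty":0.5,"tz":78,"gripper":-1},{"wx":0,"wy":0,"wz":0,"tx":0,"ty":0.5,"tz":98,"gripper":-1},{"wx":0,"wy":0,"wz":0,"tx":0,"ty":0.5,"tz":107,"gripper":-1}]' >/dev/null
python3 -m creep '[{"wx":0,"wy":0,"wz":0,"tx":0,"ty":0,"tz":1.5,"gripper":-1},{"wx":0,"wy":0,"wz":0,"tx":0,"ty":0,"tz":3,"gripper":-1},{"wx":0,"wy":0,"wz":0,"tx":0,"ty":0,"tz":4.5,"gripper":-1},{"wx":0,"wy":0,"wz":0,"tx":0,"ty":0,"tz":6,"gripper":-1},{"wx":0,"wy":0,"wz":0,"tx":0,"ty":0,"tz":6.5,"gripper":-1}]'
python3 -m creep '[{"wx":0,"wy":0,"wz":0,"tx":0,"ty":0,"tz":0.5,"gripper":-1},{"wx":0,"wy":0,"wz":0,"tx":0,"ty":0,"tz":1,"gripper":-1},{"wx":0,"wy":0,"wz":0,"tx":0,"ty":0,"tz":1.8,"gripper":-1},{"wx":0,"wy":0,"wz":0,"tx":0,"ty":0,"tz":1.8,"gripper":-1}]'
```

```text
time_s: 28.95
tool_pos: [0.5321, -0.09, 0.0546]
tool_rot: [179.9, 0.0, 83.0]
force: [-0.5, 0.4, -0.9]
grip_width: 0.012
grasp_force: 25.0
time_s: 29.28
tool_pos: [0.5316, -0.09, 0.0524]
tool_rot: [180.0, 0.0, 83.0]
force: [-0.9, 0.3, 4.1]
grip_width: 0.0117
grasp_force: 25.0
```

```bash
python3 -m creep '[{"wx":0,"wy":0,"wz":0,"tx":0,"ty":0,"tz":0.4,"gripper":-1},{"wx":0,"wy":0,"wz":0,"tx":0,"ty":0,"tz":0.4,"gripper":-1}]' >/dev/null
python3 -m creep '[{"wx":0,"wy":0,"wz":0,"tx":0,"ty":0,"tz":0,"gripper":-0.6},{"wx":0,"wy":0,"wz":0,"tx":0,"ty":0,"tz":0,"gripper":-0.4},{"wx":0,"wy":0,"wz":0,"tx":0,"ty":0,"tz":0,"gripper":-0.2},{"wx":0,"wy":0,"wz":0,"tx":0,"ty":0,"tz":0,"gripper":0},{"wx":0,"wy":0,"wz":0,"tx":0,"ty":0,"tz":0,"gripper":0}]'
python3 -m creep '[{"wx":0,"wy":0,"wz":0,"tx":0,"ty":0,"tz":-15,"gripper":0},{"wx":0,"wy":0,"wz":0,"tx":0,"ty":0,"tz":-45,"gripper":0.3},{"wx":0,"wy":0,"wz":0,"tx":0,"ty":0,"tz":-75,"gripper":0.3},{"wx":0,"wy":0,"wz":0,"tx":0,"ty":0,"tz":-105,"gripper":0.3},{"wx":0,"wy":0,"wz":0,"tx":0,"ty":0,"tz":-130,"gripper":0.3}]'
python3 -m creep '[{"wx":0,"wy":0,"wz":0,"tx":36,"ty":0,"tz":0,"gripper":0.3},{"wx":0,"wy":0,"wz":0,"tx":72,"ty":0,"tz":0,"gripper":0.3},{"wx":0,"wy":0,"wz":0,"tx":108,"ty":0,"tz":0,"gripper":0.3},{"wx":0,"wy":0,"wz":0,"tx":144,"ty":0,"tz":0,"gripper":0.3},{"wx":0,"wy":0,"wz":0,"tx":180,"ty":0,"tz":0,"gripper":0.3}]' >/dev/null
python3 -m creep '[{"wx":0,"wy":0,"wz":0,"tx":30,"ty":0,"tz":0,"gripper":0.3},{"wx":0,"wy":0,"wz":0,"tx":60,"ty":0,"tz":0,"gripper":0.3},{"wx":0,"wy":0,"wz":0,"tx":90,"ty":0,"tz":0,"gripper":0.3},{"wx":0,"wy":0,"wz":0,"tx":90,"ty":0,"tz":0,"gripper":0.3},{"wx":0,"wy":0,"wz":0,"tx":90,"ty":0,"tz":0,"gripper":0.3}]'
python3 - <<'E'
from h import *
p,P=cloud('top'); cv2.imwrite('pics/t4.png',cv2.resize(p[170:270,300:520,::-1],None,fx=3,fy=3)); P[P[...,1]>0]=np.nan; tiles(p,P,.078,.1)
E
```

```text
time_s: 29.87
tool_pos: [0.5313, -0.0899, 0.0513]
tool_rot: [-180.0, -0.0, 83.0]
force: [0.7, -0.4, -0.5]
grip_width: 0.0362
grasp_force: 0.0
time_s: 30.28
tool_pos: [0.5317, -0.0897, 0.1835]
tool_rot: [179.9, 0.0, 83.0]
force: [0.7, -0.4, 0.1]
grip_width: 0.0553
grasp_force: 0.0
time_s: 31.12
tool_pos: [0.5634, 0.1809, 0.1813]
tool_rot: [-180.0, -0.1, 83.3]
force: [0.3, -1.1, -0.1]
grip_width: 0.0566
grasp_force: 0.0
blue 168 (507, -282, -6.2, 12, 37) med [ 507. -281.   88.]
green 153 (514, -219, -5.1, 11, 37) med [ 513. -219.   88.]
yellow 157 (523, -154, -5.7, 12, 38) med [ 522. -153.   88.]
black 143 (530, -89, -6.3, 11, 37) med [530. -89.  88.]
```

View pics/t4.png

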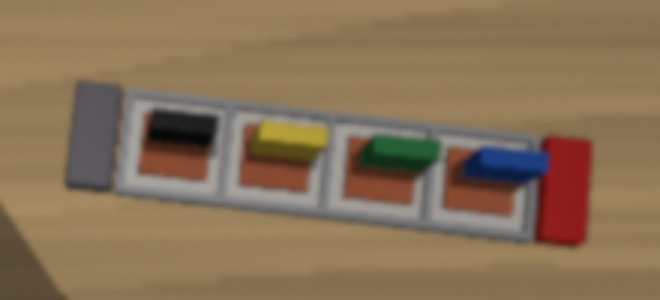

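The picture shows blue, green, yellow and black in order from the red block (blue at (505,162), black at (180,127)). Each foot is centred within its ribs, and the tile tops sit at 88 mm, which is right for standing on the compartment floor.

```bash
python3 -c "
from cell import env
print(env.sign_off())"
```

```text
the job is handed in; nothing more can be done
None
```

All four tiles are in the kiln carrier in order from the red block (blue, green, yellow, black), upright and within about 2 mm of their compartment centres by the last top-camera check; I handed the job in at about 31 s, and sign-off gave no verdict.

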